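# Weigh the mortar prisms by hand and rack them on two stacking frames

### The arm

A 6-joint arm with a two-finger parallel gripper is mounted at the origin on a cart in front of the work surface, level with it; the furniture and walls round the work are solid. World frame = base frame: x ahead of the robot, y to its left, z up, the work surface at z = 0. Lengths are in m, angles in rad, forces in N, time in s.
With the tool pointing down it reaches from about 0.25 to 0.775 m from the base axis. Payload 4 kg.
Tool frame: the origin (TCP) lies at the very end of the fingers, on their centre line; the grasp point (between the pads) lies 19 mm behind it (arm.grip_depth is the distance from the TCP to the grasp point, in m); z points along the fingers, y is the line along which they close (so a half turn about z gives the same grasp; the last joint's range is limited). The gripper opens to 85 mm and grips with 20 to 120 N. Pads are 22 mm wide; open, the fingers measure 114 mm over their backs; the gripper's body (76 mm by 85 mm) begins 54 mm behind the grasp point. The pads swing forward as they close: fully open they stand 13 mm farther back than shut.
Start: joints at [-1.306, 0.087, 1.371, -0, 1.684, -0.103], TCP at [0.198, -0.513, 0.231] pointing down, gripper open.
Joint ranges: [-3.1, 3.1], [-0.76, 2.03], [0.27, 2.55], [-1.08, 4.22], [0.17, 2.65], [-2.57, 2.57]. Speed limits (rad/s): [2.79, 2.79, 3.14, 3.14, 3.14, 3.14].

### API

Orientations are given as [roll, pitch, yaw] about the fixed x, y, z axes, in that order (R = Rz(yaw) Ry(pitch) Rx(roll)).
In Python, from station import arm gives the robot as it stands.
- The arm moves only by the tool step_arm, never from a script. Its argument "targets" is a list of rows, each a list of 7 numbers: the shift along the tool's x, y, z in mm, then the turn, a rotation vector about the tool's x, y, z in rad, then the closure, from 0 (fully open) to 1 (shut). A call has 1 to 20 rows; each row shifts and turns the commanded pose from where the row before left it, along the tool's axes as they then stand; what a row does not reach is not made up. A row lasts 1/12 s, in which the tool goes at most 41.7 mm and 7.16 degrees, less where a joint would pass 70% of its speed; a pose out of reach is approached as far as the arm can. A call with a gripper value outside its range is refused whole. The fingers move at their own pace and stop on an object; the grip force is fixed at half the most. Time passes only in rows, so rows that do not move let the fingers close. It gives the time, the measured TCP pose, the force, the opening and the grip force at its end, in the units of the state.
- arm.get_state(): the state, without advancing time (a new reading comes with each control period).
- arm.capture(name): name is "side" or "top" or "wrist"; returns a dict with "frame" (400x640x3 uint8, red, green, blue), "depth" (400x640 float32, m along the optical axis (not along the pixel's ray), 0 where there is no reading), "camera_matrix" (3x3 intrinsics, pixels), "T" (4x4, takes a point from camera to world coordinates); the wrist camera has in their place "mount" (4x4, takes a point from camera to tool coordinates, whose origin is the TCP and whose axes are the flange's). Camera axes: x right, y up, looking along -z (the intrinsics and any distortion apply to the point x, -y, -z); pixel columns grow to the right and rows downward; lengths in m; the calibration is good to about 2 mm. The wrist camera is an equidistant fisheye: a pixel r from the principal point sees the ray r / f radians off the axis. A picture is of the moment at which its call begins: read the wrist's pose just before it.
- arm.hand_in(): hands the job in; it is judged then, once.
The state is a dict: "t": time; "joint_positions": joint angles; "qd": joint speeds; "tau": joint torques, N m; "tool_pos": TCP position; "eef_rot": TCP orientation; "force": force on the tool from outside, world axes, zero at the start; "torque": the same for the moment, N m; "width": finger opening in m; "finger_force": force on a finger pad.
Only numpy, scipy, OpenCV 4.12 (cv2) and the standard library are available. Lean on these libraries where they do the work, as an engineer would, in place of code of your own. Each camera call takes 0.05 s, during which the arm holds its last target. There are 200 camera calls.

### The job

The grey mortar half-prisms look alike but differ in weight: feel the weight of each in the grip, and put every one heavier than about 250 g on the deck of the blue base frame (the close calls, within 50 g, may go either way). Then socket the empty yellow frame into the base's four corner sockets until all its posts are felt home, and only then lay the lighter prisms on its deck. Leave the black bottle and the ring mould where they stand.

Things in the scene. Friction and masses are not known exactly. Their poses are not given: they have to be found in the camera images.
- base_frame: stacking frame fixed to the worktop: blue deck 150 mm (own x) by 194 mm (own y), deck top 18 mm above the origin, which is on the worktop at the middle of the frame; a lip round the edge 4 mm above the deck. Four square corner sockets of bright steel at own x = +-64, y = +-88 mm: 19 mm wide inside, 25 mm outside, rims 33 mm and floors 18 mm above the origin. There is room for four prisms, two by two, at own x = +-38, y = +-50 mm with their length along x
- upper_frame: loose stacking frame, 450 g: yellow deck of the same size as the base's on four steel corner posts 12 mm thick with tapered feet, at own x = +-64, y = +-88 mm. Origin midway between the feet, level with their tips; deck top 74 mm above it, underside 68 mm. Same place for four prisms on its deck. Once home in the sockets its origin is 18 mm above that of the base frame. Either way round fits
- handle_top (a point): middle of the top of the upper frame's black handle, a solid upright bar in the middle of its deck: 50 mm long (frame's x), 10 mm thick (frame's y), rising 45 mm from the deck to this point, 119 mm above the feet
- prism_1: mortar half-prism, a grey block 40 x 65 x 40 mm (own x, y, z; the 65 mm length is along its y), origin at the middle of its underside as it lies at the start. All are alike to look at; the weight is hidden, anywhere from 80 to 420 g. May be absent
- prism_1_mid (a point): centre of the block prism_1
- prism_2: mortar half-prism, a grey block 40 x 65 x 40 mm (own x, y, z; the 65 mm length is along its y), origin at the middle of its underside as it lies at the start. All are alike to look at; the weight is hidden, anywhere from 80 to 420 g. May be absent
- prism_2_mid (a point): centre of the block prism_2
- prism_3: mortar half-prism, a grey block 40 x 65 x 40 mm (own x, y, z; the 65 mm length is along its y), origin at the middle of its underside as it lies at the start. All are alike to look at; the weight is hidden, anywhere from 80 to 420 g. May be absent
- prism_3_mid (a point): centre of the block prism_3
- prism_4: mortar half-prism, a grey block 40 x 65 x 40 mm (own x, y, z; the 65 mm length is along its y), origin at the middle of its underside as it lies at the start. All are alike to look at; the weight is hidden, anywhere from 80 to 420 g. May be absent
- prism_4_mid (a point): centre of the block prism_4
- bottle: black reagent bottle with a red-banded label, 41 mm across, 68 mm high; bystander, origin at its underside
- ring_mould: grey metal ring mould, 79 mm across, 40 mm high; bystander, origin at its underside
Not all that is in view belongs to the job. What is shaped like the prism_3 but turquoise is not meant.

How it is judged:
On the way:
1. the yellow frame, with no prism on it, stands home in the four sockets of the base frame (horizontal distance between upper_frame and base_frame below 0.008 m and z of upper_frame in the frame of base_frame below 0.022 m and angle between upper_frame's own z axis and vertical below 0.04 rad and contact force between each of prism_1, prism_2, prism_3, prism_4 and upper_frame below 0.1 N), for 0.2 s.
At the end, for the whole second after the job is handed in: Yellow frame home in the sockets (8 mm sideways, 4 mm up, 0.04 rad). Every prism rests on a deck, not on another prism, centre within 75 mm (x) and 90 mm (y) of the middle: over 300 g on the base, under 200 g on the yellow deck, the rest on either. All at rest (horizontal distance between upper_frame and base_frame below 0.008 m and z of upper_frame in the frame of base_frame below 0.022 m and angle between upper_frame's own z axis and vertical below 0.04 rad and ((x of prism_1_mid in the frame of base_frame between -0.075 and 0.075 m and y of prism_1_mid in the frame of base_frame between -0.09 and 0.09 m and z of prism_1_mid in the frame of base_frame between 0.03 and 0.056 m and contact force between prism_1 and base_frame above 2 N) or (x of prism_1_mid in the frame of upper_frame between -0.075 and 0.075 m and y of prism_1_mid in the frame of upper_frame between -0.09 and 0.09 m and z of prism_1_mid in the frame of upper_frame between 0.086 and 0.113 m and contact force between prism_1 and upper_frame between 0.3 and 3 N)) and linear speed of each of prism_1, prism_2, prism_3, prism_4, upper_frame below 0.02 m/s and ((x of prism_2_mid in the frame of base_frame between -0.075 and 0.075 m and y of prism_2_mid in the frame of base_frame between -0.09 and 0.09 m and z of prism_2_mid in the frame of base_frame between 0.03 and 0.056 m and contact force between prism_2 and base_frame above 2 N) or (x of prism_2_mid in the frame of upper_frame between -0.075 and 0.075 m and y of prism_2_mid in the frame of upper_frame between -0.09 and 0.09 m and z of prism_2_mid in the frame of upper_frame between 0.086 and 0.113 m and contact force between prism_2 and upper_frame between 0.3 and 3 N)) and ((x of prism_3_mid in the frame of base_frame between -0.075 and 0.075 m and y of prism_3_mid in the frame of base_frame between -0.09 and 0.09 m and z of prism_3_mid in the frame of base_frame between 0.03 and 0.056 m and contact force between prism_3 and base_frame above 2 N) or (x of prism_3_mid in the frame of upper_frame between -0.075 and 0.075 m and y of prism_3_mid in the frame of upper_frame between -0.09 and 0.09 m and z of prism_3_mid in the frame of upper_frame between 0.086 and 0.113 m and contact force between prism_3 and upper_frame between 0.3 and 3 N)) and ((x of prism_4_mid in the frame of base_frame between -0.075 and 0.075 m and y of prism_4_mid in the frame of base_frame between -0.09 and 0.09 m and z of prism_4_mid in the frame of base_frame between 0.03 and 0.056 m and contact force between prism_4 and base_frame above 2 N) or (x of prism_4_mid in the frame of upper_frame between -0.075 and 0.075 m and y of prism_4_mid in the frame of upper_frame between -0.09 and 0.09 m and z of prism_4_mid in the frame of upper_frame between 0.086 and 0.113 m and contact force between prism_4 and upper_frame between 0.3 and 3 N))); the robot touches nothing.
It fails at once if the bottle or the ring mould is knocked away from its place (more than 30 mm) (distance of any of bottle, ring_mould from where it was at the start of the episode above 0.03 m).
Of prism_1, prism_2, prism_3, prism_4 only 3 to 4 are there at a start; the rules pass over those that are not, and their reading is None.
At some moment in a run one of prism_1, prism_2, prism_3, prism_4 may be knocked a few centimetres aside while the robot is not near it.
Once in a run the grip may slacken for a moment while it holds something.
It also fails if it takes over 210 s, if anything falls off the work surface, if the arm or the gripper's body presses on something with over 40 N, if the wrist force passes 120 N, or if a joint passes its speed limit or range.

## Working session

There is one attempt and no reset: what is moved stays moved. The work goes in short steps, Python scripts to look and compute and a tool call to move; the robot and the scene stay as the last step left them, time stands still between calls to the robot, and variables do not carry over. Pictures are saved under pics/ and viewed, at most 14 in all, crops included, and the job is handed in when it is done.

Besides the shell and the picture viewer there is one more tool, called after "Emit:" in YAML: its name, and indented under it one key for each argument. step_arm: Moves the arm, as the interface text tells. Its arguments: {"type":"object","properties":{"targets":{"type":"array","items":{"type":"array","items":{"type":"number"}}}},"required":["targets"]}

```bash
mkdir -p pics; ls; python3 - <<'E'
from station import arm
import cv2,numpy as np
s=arm.get_state();print({k:np.round(v,3) for k,v in s.items()})
for n in("top","side"):
    c=arm.capture(n);cv2.imwrite(f"pics/{n}0.png",c["frame"][:,:,::-1]);np.savez(f"{n}0.npz",**c)
    print(n,c["camera_matrix"],c["T"].round(3))
E
```

```text
pics
{'t': np.float64(0.0), 'joint_positions': array([-1.306,  0.088,  1.372, -0.   ,  1.684, -0.103]), 'qd': array([ 0.   ,  0.001, -0.   ,  0.001, -0.   , -0.   ]), 'tau': array([-1.0000e-03, -3.5186e+01, -3.1327e+01, -0.0000e+00,  1.1000e-02,
       -0.0000e+00]), 'tool_pos': array([ 0.198, -0.513,  0.23 ]), 'eef_rot': array([-3.139, -0.   ,  0.368]), 'force': array([0.027, 0.065, 0.008]), 'torque': array([-0.064, -0.053, -0.025]), 'finger_force': np.float64(0.0), 'width': np.float64(0.085)}
top [[434.81795056   0.         319.51077326]
 [  0.         434.81795056 197.71371927]
 [  0.           0.           1.        ]] [[-0.029  0.987 -0.159  0.374]
 [-1.    -0.03  -0.004  0.135]
 [-0.009  0.158  0.987  1.254]
 [ 0.     0.     0.     1.   ]]
side [[373.50893313   0.         320.57650261]
 [  0.         373.50893313 198.36711447]
 [  0.           0.           1.        ]] [[ 0.977  0.141 -0.159  0.388]
 [-0.211  0.587 -0.781 -0.61 ]
 [-0.017  0.797  0.604  0.682]
 [ 0.     0.     0.     1.   ]]
```

View pics/top0.png

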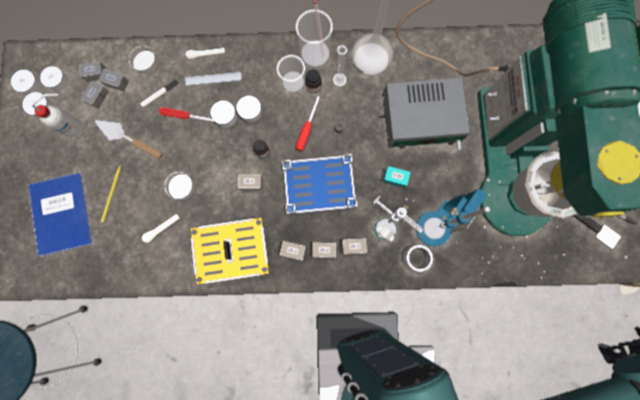

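View pics/side0.png

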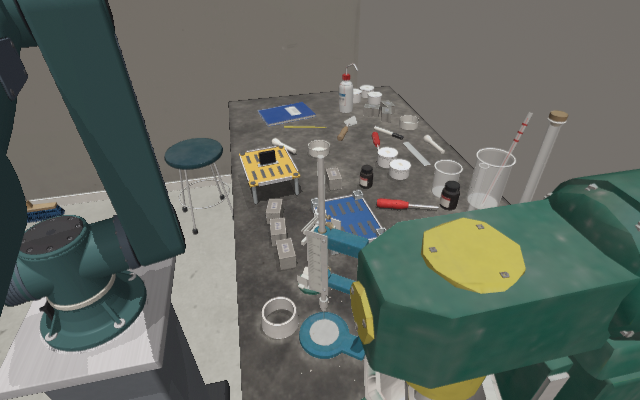

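Candidates: pale grey blocks at (249,181), (293,251), (324,250) and (355,247) are the prisms. The turquoise one at (397,176) and the dark small cubes at (90–115,70–95) are decoys. Blue base is at (320,184), yellow frame at (229,250), bottle at (261,148), with another at (313,78), and the ring at (419,258).

```bash
cat > h.py <<'E'
import numpy as np,cv2
from scipy.spatial.transform import Rotation as Ro
def cloud(c):
    K=c["camera_matrix"];d=c["depth"];v,u=np.mgrid[0:400,0:640]
    P=np.stack([(u-K[0,2])*d/K[0,0],-(v-K[1,2])*d/K[1,1],-d],-1)
    T=c["T"];return P@T[:3,:3].T+T[:3,3]
def rect(P):
    (cx,cy),(w,h),a=cv2.minAreaRect((P[:,:2]*1000).astype(np.float32))
    if w<h:w,h,a=h,w,a+90
    return [round(cx,1),round(cy,1),round(w,1),round(h,1),round((a+90)%180-90,1)]  # long axis angle deg
def near(P,win,zlo,zhi,mask=None):
    m=np.zeros(P.shape[:2],bool);u0,v0,u1,v1=win;m[v0:v1,u0:u1]=1
    m&=(P[...,2]>zlo)&(P[...,2]<zhi)
    if mask is not None:m&=mask
    return P[m]
E
python3 - <<'E'
from h import *
c=dict(np.load("top0.npz"));P=cloud(c)
for n,w,a,b in [("pA",(235,168,265,194),.03,.05),("pB",(277,238,308,264),.03,.05),("pC",(310,238,340,262),.03,.05),("pD",(340,236,370,260),.03,.05),("turq",(380,160,412,190),.03,.05),
 ("ring",(400,240,435,275),.03,.05),("dish",(160,168,195,205),.005,.06),("bottle",(250,136,272,156),.05,.08),("dark",(75,58,103,82),.01,.06)]:
    Q=near(P,w,a,b);print(n,len(Q),rect(Q),np.median(Q[:,2]).round(4))
hsv=cv2.cvtColor(c["frame"],cv2.COLOR_RGB2HSV)
Q=near(P,(275,145,365,220),.008,.04);print("base",rect(Q),np.median(Q[:,2]))
Q=near(P,(180,210,280,292),.062,.085);print("upper",rect(Q),np.median(Q[:,2]))
Q=near(P,(215,230,245,268),.105,.13);print("handle",len(Q),rect(Q),Q[:,2].max())
im=c["frame"][:,:,::-1]
cv2.imwrite("pics/c1.png",cv2.resize(im[135:290,170:440],None,fx=2.95,fy=2.95,interpolation=cv2.INTER_CUBIC))
E
```

```text
pA 332 [624.5, 340.5, 65.5, 40.8, 88.5] 0.0395
pB 341 [424.2, 220.5, 64.9, 39.7, 76.0] 0.0401
pC 336 [423.6, 132.8, 64.0, 39.8, 85.6] 0.0398
pD 347 [431.4, 47.3, 65.3, 39.9, -88.7] 0.0399
turq 329 [626.4, -82.0, 65.6, 40.8, 73.3] 0.0403
ring 171 [392.9, -129.3, 70.4, 69.9, -20.5] 0.0392
dish 219 [620.2, 554.6, 98.8, 94.7, -9.1] 0.0181
bottle 136 [720.5, 305.2, 34.3, 32.7, 0.3] 0.0666
dark 414 [971.7, 813.3, 71.7, 65.1, -88.5] 0.0379
base [636.2, 138.8, 209.1, 198.7, -86.0] 0.018313600431348664
upper [427.9, 389.4, 196.8, 152.5, -83.0] 0.0737705745495445
handle 88 [427.5, 388.6, 50.0, 11.0, 4.4] 0.12233287328429965
```

View pics/c1.png

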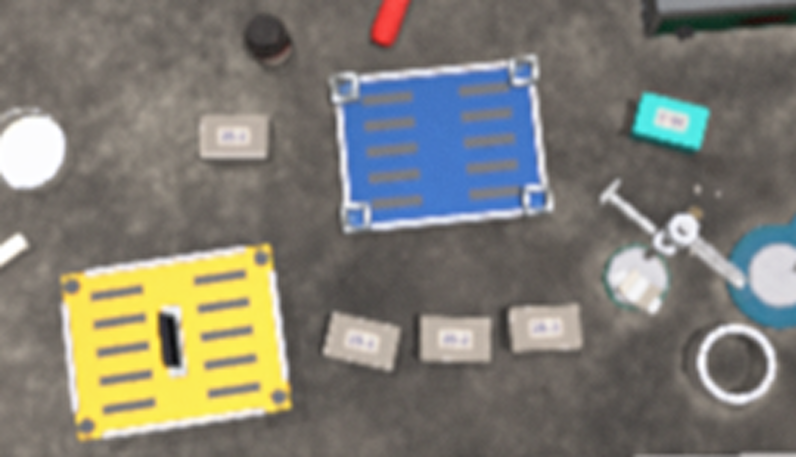

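The crop confirms it: four labelled grey blocks, turquoise one at crop (670,122), base socket corners at crop (345,88), (523,70), (537,198), (357,215). All block sizes measured 65×40 with tops at z≈40 mm, which matches the description.

```bash
cat >> h.py <<'E'
def plan(x,y,z,yaw_deg,s=None):
    "mm / deg target -> tool turn, then shift in new tool axes"
    from station import arm
    s=s or arm.get_state();p=s["tool_pos"]*1000;yaw=s["eef_rot"][2];t=np.radians(yaw_deg)
    d=np.array([x,y,z])-p;turn=-((t-yaw+np.pi)%(2*np.pi)-np.pi)
    print("at",p.round(1),"yaw",np.degrees(yaw).round(1),"| turn",round(turn,3),"shift",np.round([d[0]*np.cos(t)+d[1]*np.sin(t),d[0]*np.sin(t)-d[1]*np.cos(t),-d[2]],1),"|F",s["force"].round(2),"w",round(s["width"]*1000,1),"t",round(s["t"],1))
E
python3 - <<'E'
from h import *
c=dict(np.load("top0.npz"));P=cloud(c)
f=c["frame"].astype(int);blue=(f[...,2]>f[...,0]+60)&(f[...,1]<130)
Q=near(P,(275,145,365,220),.008,.04,blue);print("base",rect(Q))
# sockets: ray to z=33mm
K=c["camera_matrix"];T=c["T"]
pts=[]
for u,v in [(345,88),(523,70),(537,198),(357,215)]:
    u=u/2.95+170;v=v/2.95+135;r=T[:3,:3]@[(u-K[0,2])/K[0,0],-(v-K[1,2])/K[1,1],-1];o=T[:3,3];pts.append((o+r*(.033-o[2])/r[2])[:2]*1000)
pts=np.array(pts);print(pts.round(1),pts.mean(0).round(1))
e=pts[0]+pts[3]-pts[1]-pts[2];print("y-axis ang",np.degrees(np.arctan2(e[1],e[0])))
for n,m in [("path",(P[...,0]>.15)&(P[...,0]<.55)&(P[...,1]>-.5)&(P[...,1]<.0))]:
    Z=np.where(m,P[...,2],0);i=np.argsort(Z.ravel())[-5:];print(P.reshape(-1,3)[i].round(3))
    for y in np.arange(-.5,.0,.05):
        k=m&(P[...,1]>y)&(P[...,1]<y+.05);print(round(y,2),P[k][:,2].max().round(3) if k.any() else None)
plan(431,47,200,90)
E
```

```text
base [614.7, 141.1, 189.8, 139.0, -86.0]
[[668.6 231.6]
 [681.3  57.3]
 [554.4  48.7]
 [543.1 222.2]] [611.9 140. ]
y-axis ang 93.94804922992873
[[ 0.206 -0.001  0.652]
 [ 0.209 -0.002  0.652]
 [ 0.201 -0.001  0.652]
 [ 0.208 -0.004  0.652]
 [ 0.209 -0.     0.653]]
-0.5 0.464
-0.45 0.465
-0.4 0.541
-0.35 0.578
-0.3 0.58
-0.25 0.579
-0.2 0.557
-0.15 0.225
-0.1 0.24
-0.05 0.653
at [ 197.6 -512.8  230.2] yaw 21.1 | turn -1.203 shift [559.8 233.4  30.2] |F [-0.95  0.98 -0.62] w 85.3 t 0.1
```

Emit:
step_arm:
  targets:
    - [0,0,-6,0,0,-0.1,0]
    - [0,0,-6,0,0,-0.1,0]
    - [0,0,-6,0,0,-0.1,0]
    - [0,0,-6,0,0,-0.1,0]
    - [0,0,-6,0,0,-0.1,0]
    - [0,0,-6,0,0,-0.1,0]
    - [0,0,-6,0,0,-0.1,0]
    - [0,0,-6,0,0,-0.1,0]
    - [0,0,-6,0,0,-0.1,0]
    - [0,0,-6,0,0,-0.1,0]
    - [0,0,-6,0,0,-0.1,0]
    - [0,0,-6,0,0,-0.1,0]

```text
t: 1.1
tool_pos: [0.1977, -0.513, 0.3029]
eef_rot: [-3.141, -0.001, 1.573]
force: [-0.1, -0.0, 0.6]
width: 0.0855
finger_force: 0.0
```

Emit:
step_arm:
  targets:
    - [30,12.5,0,0,0,0,0]
    - [30,12.5,0,0,0,0,0]
    - [30,12.5,0,0,0,0,0]
    - [30,12.5,0,0,0,0,0]
    - [30,12.5,0,0,0,0,0]
    - [30,12.5,0,0,0,0,0]
    - [30,12.5,0,0,0,0,0]
    - [30,12.5,0,0,0,0,0]
    - [30,12.5,0,0,0,0,0]
    - [30,12.5,0,0,0,0,0]
    - [30,12.5,0,0,0,0,0]
    - [30,12.5,0,0,0,0,0]
    - [30,12.5,0,0,0,0,0]
    - [30,12.5,0,0,0,0,0]
    - [30,12.5,0,0,0,0,0]
    - [30,12.5,0,0,0,0,0]
    - [30,12.5,0,0,0,0,0]
    - [30,12.5,0,0,0,0,0]
    - [20,8,0,0,0,0,0]
    - [0,0,0,0,0,0,0]

```text
t: 2.77
tool_pos: [0.4329, 0.0494, 0.3022]
eef_rot: [-3.14, -0.002, 1.573]
force: [-0.6, -0.2, -0.5]
width: 0.0854
finger_force: 0.0
```

```bash
python3 - <<'E'
from h import *
plan(431.4,47.3,120,91.3)
from station import arm
s=arm.get_state();c=arm.capture("wrist");np.savez("w1.npz",**c,p=s["tool_pos"],r=s["eef_rot"])
cv2.imwrite("pics/w1.png",c["frame"][:,:,::-1]);print(c["camera_matrix"],c["mount"].round(3))
E
```

```text
at [432.9  49.4 302.2] yaw 90.1 | turn -0.02 shift [ -2.   -1.6 182.2] |F [-0.65 -0.23 -0.47] w 85.4 t 2.8
[[309.70691629   0.         321.01814248]
 [  0.         309.70691629 203.01795902]
 [  0.           0.           1.        ]] [[ 0.002  0.945  0.328  0.085]
 [ 1.    -0.001 -0.001  0.   ]
 [-0.001  0.328 -0.945 -0.143]
 [ 0.     0.     0.     1.   ]]
```

View pics/w1.png

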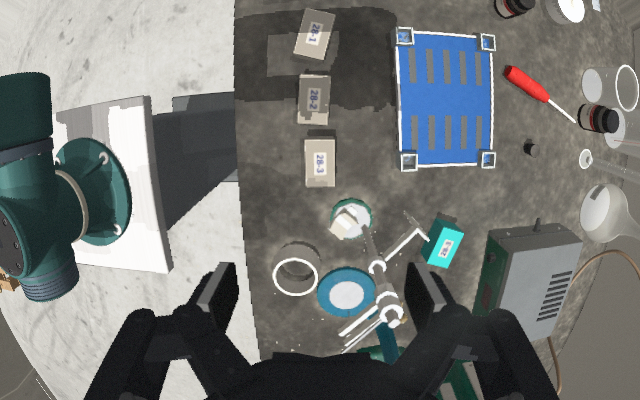

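Emit:
step_arm:
  targets:
    - [-2,-1.5,30,0,0,-0.02,0]
    - [0,0,35,0,0,0,0]
    - [0,0,35,0,0,0,0]
    - [0,0,35,0,0,0,0]
    - [0,0,35,0,0,0,0]
    - [0,0,35,0,0,0,0]
    - [0,0,35,0,0,0,0]
    - [0,0,25,0,0,0,0]
    - [0,0,15,0,0,0,0]
    - [0,0,14,0,0,0,0]
    - [0,0,0,0,0,0,0]
    - [0,0,0,0,0,0,0.5]
    - [0,0,0,0,0,0,1]
    - [0,0,0,0,0,0,1]
    - [0,0,0,0,0,0,1]
    - [0,0,0,0,0,0,1]
    - [0,0,0,0,0,0,1]
    - [0,0,0,0,0,0,1]
    - [0,0,0,0,0,0,1]

```text
t: 4.4
tool_pos: [0.4321, 0.0438, 0.0109]
eef_rot: [3.139, 0.001, 1.588]
force: [-1.2, -1.7, 6.4]
width: 0.0392
finger_force: 63.1
```

```bash
cat >> h.py <<'E'
def wcloud(c,p,r):
    K=c["camera_matrix"];d=c["depth"];v,u=np.mgrid[0:400,0:640]
    a=(u-K[0,2])/K[0,0];b=(v-K[1,2])/K[1,1];th=np.hypot(a,b);k=np.tan(np.minimum(th,1.5))/np.maximum(th,1e-9)
    P=np.stack([a*k*d,-b*k*d,-d],-1);M=c["mount"];P=P@M[:3,:3].T+M[:3,3]
    return P@Ro.from_euler("xyz",r).as_matrix().T+p
def wpix(c,p,r,u,v,z):
    K=c["camera_matrix"];a=(u-K[0,2])/K[0,0];b=(v-K[1,2])/K[1,1];th=np.hypot(a,b);k=np.tan(th)/th
    M=c["mount"];R=Ro.from_euler("xyz",r).as_matrix();d=R@M[:3,:3]@[a*k,-b*k,-1];o=R@M[:3,3]+p
    return ((o+d*(z-o[2])/d[2])*1000)[:2]
def forces(n=8):
    from station import arm
    F=[]
    for _ in range(n):F.append(arm.get_state()["force"]);arm.capture("top")
    F=np.array(F);return F.mean(0).round(3),F.std(0).round(3)
E
python3 - <<'E'
from h import *
c=dict(np.load("w1.npz"));p,r=c["p"],c["r"];P=wcloud(c,p,r)
f=c["frame"].astype(int);blue=(f[...,2]>f[...,0]+60)&(f[...,1]<130)
print("base",rect(near(P,(390,20,505,180),.008,.03,blue)))
print("pD",rect(near(P,(295,130,345,195),.035,.045)),"pC",rect(near(P,(290,68,338,130),.035,.045)))
q=np.array([wpix(c,p,r,*uv,.033) for uv in [(405,36),(488,43),(488,159),(408,161)]]);print(q.round(1),q.mean(0))
im=c["frame"][:,:,::-1]
cv2.imwrite("pics/w1c.png",cv2.resize(im[20:175,390:505],None,fx=3.8,fy=3.8,interpolation=cv2.INTER_CUBIC))
from station import arm
s=arm.get_state();print(s["tool_pos"],s["force"],s["width"],s["finger_force"])
E
```

```text
base [614.3, 145.6, 189.5, 144.5, -86.2]
pD [431.1, 50.1, 65.6, 38.8, -89.3] pC [422.9, 135.4, 65.2, 40.6, 86.6]
[[543.7 227.1]
 [670.9 235.2]
 [682.2  62.9]
 [553.8  54.5]] [612.61811855 144.92477472]
[0.4321247  0.0438231  0.01089833] [-1.19912229 -1.66582427  6.3549946 ] 0.03922448027229956 63.10762166976929
```

View pics/w1c.png

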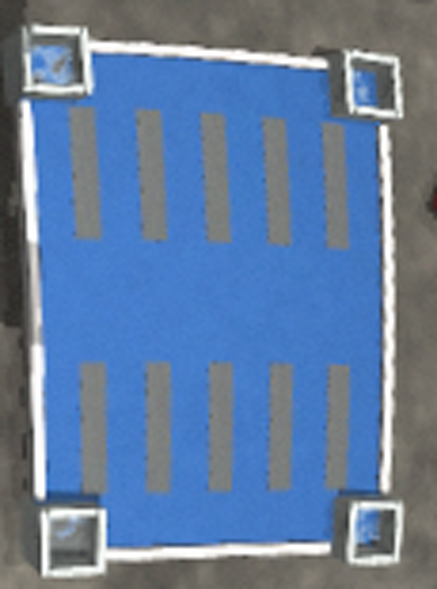

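Emit:
step_arm:
  targets:
    - [0,0,-10,0,0,0,1]
    - [0,0,-20,0,0,0,1]
    - [0,0,-30,0,0,0,1]
    - [0,0,-30,0,0,0,1]
    - [0,0,-30,0,0,0,1]
    - [0,0,0,0,0,0,1]
    - [0,0,0,0,0,0,1]
    - [0,0,0,0,0,0,1]
    - [0,0,0,0,0,0,1]

```text
t: 5.15
tool_pos: [0.4292, 0.0441, 0.1269]
eef_rot: [-3.137, -0.0, 1.588]
force: [-0.6, -0.1, -3.6]
width: 0.0389
finger_force: 62.3
```

```bash
python3 - <<'E'
from h import *
print(forces(10))
plan(612,143,140,4)
E
```

```text
(array([ 0.267, -0.137, -3.316]), array([0.704, 0.4  , 0.552]))
at [430.9  44.1 129.2] yaw 91.0 | turn 1.518 shift [187.5 -86.1 -10.8] |F [-0.2  -0.03 -3.07] w 39.1 t 5.7
```

Emit:
step_arm:
  targets:
    - [0,0,0,0,0,0.117,1]
    - [0,0,0,0,0,0.117,1]
    - [0,0,0,0,0,0.117,1]
    - [0,0,0,0,0,0.117,1]
    - [0,0,0,0,0,0.117,1]
    - [0,0,0,0,0,0.117,1]
    - [0,0,0,0,0,0.117,1]
    - [0,0,0,0,0,0.117,1]
    - [0,0,0,0,0,0.117,1]
    - [0,0,0,0,0,0.117,1]
    - [0,0,0,0,0,0.117,1]
    - [0,0,0,0,0,0.117,1]
    - [0,0,0,0,0,0.117,1]
    - [32,-5,0,0,0,0,1]
    - [32,-5,0,0,0,0,1]
    - [32,-5,0,0,0,0,1]
    - [32,-5,0,0,0,0,1]
    - [32,-5,0,0,0,0,1]
    - [32,-5,0,0,0,0,1]
    - [32,-5,0,0,0,0,1]

```text
t: 7.32
tool_pos: [0.6535, 0.0943, 0.1287]
eef_rot: [3.142, 0.001, 0.067]
force: [-0.1, -0.1, -2.7]
width: 0.0392
finger_force: 62.1
```

Emit:
step_arm:
  targets:
    - [0,0,0,0,0,0,1]
    - [0,0,0,0,0,0,1]
    - [0,0,0,0,0,0,1]
    - [0,0,0,0,0,0,1]

```text
t: 7.65
tool_pos: [0.6513, 0.0938, 0.1295]
eef_rot: [3.141, 0.0, 0.067]
force: [0.0, -0.2, -3.5]
width: 0.0392
finger_force: 62.1
```

```bash
python3 - <<'E'
from h import *
from station import arm
for i in range(4): plan(650,96,29,4);c=arm.capture("top")
P=cloud(c);print(forces(4))
s=arm.get_state();c=arm.capture("wrist");np.savez("w2.npz",**c,p=s["tool_pos"],r=s["eef_rot"])
cv2.imwrite("pics/w2.png",c["frame"][:,:,::-1])
E
```

```text
at [651.3  93.8 129.5] yaw 3.8 | turn -0.003 shift [ -1.1  -2.3 100.5] |F [ 0.04 -0.18 -3.53] w 39.2 t 7.7
at [651.3  93.7 130. ] yaw 3.8 | turn -0.003 shift [ -1.1  -2.3 101. ] |F [-0.66  0.75 -2.57] w 39.4 t 7.7
at [651.3  93.7 130.2] yaw 3.8 | turn -0.003 shift [ -1.2  -2.3 101.2] |F [-0.4   0.48 -3.4 ] w 39.4 t 7.8
at [651.5  93.8 130.3] yaw 3.8 | turn -0.003 shift [ -1.3  -2.3 101.3] |F [-0.98  0.26 -2.27] w 39.0 t 7.8
(array([-0.072,  0.028, -2.908]), array([0.331, 0.642, 0.34 ]))
```

View pics/w2.png

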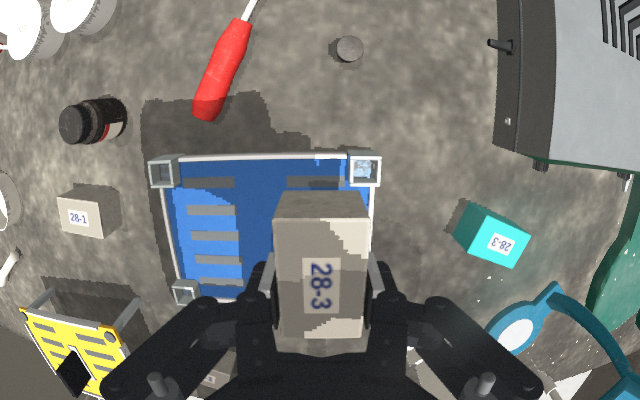

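The prism is held square. Far socket rims are at (163,172) and (365,170), near-left at (185,291).

```bash
python3 - <<'E'
from h import *
c=dict(np.load("w2.npz"));p,r=c["p"],c["r"]
q=np.array([wpix(c,p,r,*uv,.033) for uv in [(163.5,173),(365,170),(185,291)]]);print(q.round(1))
print("centre",((q[1]+q[2])/2).round(1),"len",np.linalg.norm(q[0]-q[1]),np.linalg.norm(q[0]-q[2]))
e=q[0]-q[1];print(np.degrees(np.arctan2(e[1],e[0])))
E
```

```text
[[671.9 233. ]
 [683.9  61.4]
 [550.4 225.4]]
centre [617.1 143.4] len 171.9497133231992 121.7489079508349
94.00166146430213
```

Emit:
step_arm:
  targets:
    - [-1,-2,30,0,0,0,1]
    - [0,0,30,0,0,0,1]
    - [0,0,20,0,0,0,1]
    - [0,0,10,0,0,0,1]
    - [0,0,6,0,0,0,1]
    - [0,0,3,0,0,0,1]
    - [0,0,0,0,0,0,1]
    - [0,0,0,0,0,0,1]

```text
t: 8.77
tool_pos: [0.6495, 0.0958, 0.0302]
eef_rot: [3.141, 0.004, 0.067]
force: [-5.0, -0.3, -6.4]
width: 0.0387
finger_force: 61.9
```

Emit:
step_arm:
  targets:
    - [0,0,-5,0,0,0,1]
    - [-5,0,0,0,0,0,1]
    - [0,0,0,0,0,0,1]
    - [0,0,0,0,0,0,1]
    - [0,0,3,0,0,0,1]
    - [0,0,2,0,0,0,1]
    - [0,0,0,0,0,0,1]
    - [0,0,0,0,0,0,1]

```text
t: 9.43
tool_pos: [0.6458, 0.0955, 0.0298]
eef_rot: [3.142, 0.001, 0.067]
force: [-0.2, 0.2, -3.1]
width: 0.0389
finger_force: 62.0
```

```bash
python3 - <<'E'
from h import *
print(forces(3));plan(644,96,29,4)
E
```

```text
(array([-0.39 , -0.091, -3.07 ]), array([0.167, 0.338, 0.036]))
at [646.   95.5  30.2] yaw 3.8 | turn -0.003 shift [-2.  -0.6  1.2] |F [-0.73  0.47 -3.64] w 39.5 t 9.6
```

Emit:
step_arm:
  targets:
    - [0,0,2,0,0,0,1]
    - [0,0,0,0,0,0,1]
    - [0,0,0,0,0,0,1]

```text
t: 9.83
tool_pos: [0.6466, 0.0956, 0.0289]
eef_rot: [3.141, -0.002, 0.067]
force: [1.3, -0.2, -0.9]
width: 0.0395
finger_force: 39.2
```

Emit:
step_arm:
  targets:
    - [0,0,2,0,0,0,1]
    - [0,0,0,0,0,0,1]
    - [0,0,0,0,0,0,1]

```text
t: 10.08
tool_pos: [0.6467, 0.0956, 0.029]
eef_rot: [3.141, -0.002, 0.067]
force: [-2.9, -0.7, 7.3]
width: 0.039
finger_force: 60.8
```

Emit:
step_arm:
  targets:
    - [0,0,-1,0,0,0,0.3]
    - [0,0,0,0,0,0,0.3]
    - [0,0,0,0,0,0,0.3]
    - [0,0,0,0,0,0,0.3]
    - [0,0,-10,0,0,0,0.3]
    - [0,0,-30,0,0,0,0.3]
    - [0,0,-40,0,0,0,0]
    - [0,0,-40,0,0,0,0]
    - [0,0,-40,0,0,0,0]
    - [0,0,0,0,0,0,0]

```text
t: 10.92
tool_pos: [0.6504, 0.0958, 0.2003]
eef_rot: [3.141, -0.02, 0.067]
force: [1.7, 0.7, 2.9]
width: 0.0852
finger_force: 0.0
```

```bash
python3 - <<'E'
from h import *
from station import arm
s=arm.get_state();c=arm.capture("wrist");np.savez("w3.npz",**c,p=s["tool_pos"],r=s["eef_rot"]);P=wcloud(c,s["tool_pos"],s["eef_rot"])
cv2.imwrite("pics/w3.png",c["frame"][:,:,::-1])
c=arm.capture("top");P=cloud(c)
m=(P[...,2]>.03)&(P[...,2]<.05)&(c["frame"].max(2)>90)
f=c["frame"].astype(int);m&=(abs(f[...,0]-f[...,2])<60)
n,l,st,ce=cv2.connectedComponentsWithStats(m.astype(np.uint8))
for i in range(1,n):
    if 200<st[i,4]<600:print(ce[i].round(),st[i,4],rect(P[l==i]))
print(forces(3))
plan(423.6,132.8,150,85.6)
E
```

```text
[475.  16.] 511 [1111.2, -344.3, 418.9, 7.7, -89.9]
[51. 76.] 378 [960.0, 930.9, 64.9, 64.6, 22.6]
[23. 81.] 420 [950.4, 1016.2, 71.3, 66.4, 27.8]
[92. 92.] 309 [905.9, 807.1, 66.3, 45.9, -25.2]
[ 30. 102.] 237 [878.4, 982.7, 68.4, 47.3, -13.3]
[248. 107.] 418 [845.7, 341.9, 67.4, 65.5, 40.3]
[223. 112.] 422 [830.5, 416.6, 67.0, 66.8, -58.0]
[249. 181.] 331 [623.9, 340.1, 65.2, 40.4, 87.6]
[292. 250.] 340 [424.1, 220.3, 64.9, 39.8, 75.9]
[320. 249.] 218 [424.7, 143.4, 39.1, 38.8, 88.1]
(array([ 0.068,  0.478, -0.565]), array([0.252, 0.078, 0.14 ]))
at [645.1  95.4 185.4] yaw 3.8 | turn -1.427 shift [  20.3 -223.7   35.4] |F [ 0.73 -0.24 -0.13] w 85.1 t 11.2
```

View pics/w3.png

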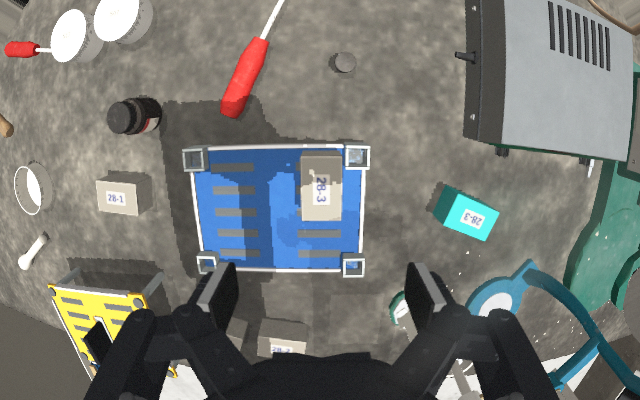

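Prism 28-3 lies on the base at (320,187), sockets at (195,159), (358,157), (208,265), (354,267). Next is 28-2.

Emit:
step_arm:
  targets:
    - [0,0,0,0,0,-0.11,0]
    - [0,0,0,0,0,-0.11,0]
    - [0,0,0,0,0,-0.11,0]
    - [0,0,0,0,0,-0.11,0]
    - [0,0,0,0,0,-0.11,0]
    - [0,0,0,0,0,-0.11,0]
    - [0,0,0,0,0,-0.11,0]
    - [0,0,0,0,0,-0.11,0]
    - [0,0,0,0,0,-0.11,0]
    - [0,0,0,0,0,-0.11,0]
    - [0,0,0,0,0,-0.11,0]
    - [0,0,0,0,0,-0.11,0]
    - [0,0,0,0,0,-0.11,0]
    - [3,-32,0,0,0,0,0]
    - [3,-32,0,0,0,0,0]
    - [3,-32,0,0,0,0,0]
    - [3,-32,0,0,0,0,0]
    - [3,-32,0,0,0,0,0]
    - [3,-32,0,0,0,0,0]
    - [3,-32,0,0,0,0,0]

```text
t: 12.83
tool_pos: [0.4214, 0.133, 0.1849]
eef_rot: [-3.137, 0.001, 1.497]
force: [-0.6, 0.0, 0.6]
width: 0.0853
finger_force: 0.0
```

Emit:
step_arm:
  targets:
    - [0,0,20,0,0,0,0]
    - [0,0,0,0,0,0,0]
    - [0,0,0,0,0,0,0]
    - [0,0,0,0,0,0,0]

```text
t: 13.17
tool_pos: [0.4243, 0.1328, 0.1666]
eef_rot: [-3.14, 0.001, 1.496]
force: [0.1, 0.1, 0.4]
width: 0.0854
finger_force: 0.0
```

```bash
cat >> h.py <<'E'
def prisms():
    "grey blocks seen by the wrist camera (top faces)"
    from station import arm
    s=arm.get_state();c=arm.capture("wrist");P=wcloud(c,s["tool_pos"],s["eef_rot"])
    m=(P[...,2]>.034)&(P[...,2]<.046)&(c["depth"]>0);m[300:]=0
    m=cv2.morphologyEx(m.astype(np.uint8),cv2.MORPH_OPEN,np.ones((3,3)))
    n,l,st,ce=cv2.connectedComponentsWithStats(m)
    for i in range(1,n):
        q=rect(P[l==i])
        if 50<q[2]<75 and 30<q[3]<50:print(ce[i].round(),st[i,4],q)
    return c,s
E
python3 - <<'E'
from h import *
prisms();plan(423.5,133,9,86)
E
```

```text
[312.  93.] 3409 [423.4, 223.8, 65.3, 40.7, 76.1]
[319. 189.] 3012 [422.9, 136.6, 64.6, 40.3, 86.0]
at [424.8 132.8 167.1] yaw 85.7 | turn -0.005 shift [ 1.000e-01 -1.300e+00  1.581e+02] |F [ 0.98  0.2  -0.02] w 85.3 t 13.2
```

Emit:
step_arm:
  targets:
    - [1,-1,30,0,0,0,0]
    - [0,0,40,0,0,0,0]
    - [0,0,38,0,0,0,0]
    - [0,0,30,0,0,0,0]
    - [0,0,12,0,0,0,0]
    - [0,0,7,0,0,0,0]
    - [0,0,0,0,0,0,0]
    - [0,0,0,0,0,0,0.5]
    - [0,0,0,0,0,0,1]
    - [0,0,0,0,0,0,1]
    - [0,0,0,0,0,0,1]
    - [0,0,0,0,0,0,1]
    - [0,0,0,0,0,0,1]
    - [0,0,0,0,0,0,1]

```text
t: 14.38
tool_pos: [0.4244, 0.1344, 0.012]
eef_rot: [3.139, -0.001, 1.497]
force: [-0.3, -0.3, 5.3]
width: 0.0392
finger_force: 62.9
```

Emit:
step_arm:
  targets:
    - [0,0,-10,0,0,0,1]
    - [0,0,-20,0,0,0,1]
    - [0,0,-30,0,0,0,1]
    - [0,0,-30,0,0,0,1]
    - [0,0,-30,0,0,0,1]
    - [0,0,0,0,0,0,1]
    - [0,0,0,0,0,0,1]
    - [0,0,0,0,0,0,1]
    - [0,0,0,0,0,0,1]
    - [0,0,0,0,0,0,1]
    - [0,0,0,0,0,0,1]

```text
t: 15.3
tool_pos: [0.4222, 0.1339, 0.1286]
eef_rot: [-3.138, 0.001, 1.497]
force: [-0.6, -0.2, -3.2]
width: 0.0395
finger_force: 62.2
```

```bash
python3 - <<'E'
from h import *
print(forces(10));plan(641,194,129,4)
E
```

```text
(array([ 0.052, -0.242, -2.152]), array([0.466, 0.561, 0.726]))
at [423.3 134.1 130.4] yaw 85.8 | turn 1.427 shift [221.4 -44.6   1.4] |F [-0.07  0.42 -2.81] w 39.3 t 15.8
```

```bash
python3 - <<'E'
from h import *
print(forces(20))
E
```

```text
(array([ 0.08 , -0.006, -2.407]), array([0.444, 0.553, 0.603]))
```

Emit:
step_arm:
  targets:
    - [0,0,30,0,0,0,1]
    - [0,0,35,0,0,0,1]
    - [0,0,30,0,0,0,1]
    - [0,0,15,0,0,0,1]
    - [0,0,7,0,0,0,1]
    - [0,0,0,0,0,0,1]
    - [0,0,0,0,0,0,0]
    - [0,0,0,0,0,0,0]
    - [0,0,0,0,0,0,0]
    - [0,0,0,0,0,0,0]
    - [0,0,-20,0,0,0,0]
    - [0,0,-40,0,0,0,0]
    - [0,0,-40,0,0,0,0]
    - [0,0,-20,0,0,0,0]
    - [0,0,0,0,0,0,0]
    - [0,0,0,0,0,0,0]
    - [0,0,0,0,0,0,0]

```text
t: 18.22
tool_pos: [0.4226, 0.134, 0.1325]
eef_rot: [-3.14, 0.0, 1.497]
force: [-0.2, 0.2, -0.6]
width: 0.0857
finger_force: 0.0
```

```bash
python3 - <<'E'
from h import *
prisms();plan(423.8,221,150,76)
E
```

```text
[313.  94.] 4472 [423.3, 223.8, 65.6, 40.7, 76.1]
[322. 202.] 3734 [423.7, 136.2, 64.2, 40.3, 85.6]
[536. 219.] 437 [642.9, 110.7, 74.6, 35.0, 36.1]
at [422.2 133.9 131.7] yaw 85.8 | turn 0.17 shift [ 84.9 -19.5 -18.3] |F [-0.03 -0.09  0.08] w 85.5 t 18.3
```

Emit:
step_arm:
  targets:
    - [0,0,0,0,0,0.085,0]
    - [0,0,0,0,0,0.085,0]
    - [29,-6,0,0,0,0,0]
    - [29,-6,0,0,0,0,0]
    - [28,-6,0,0,0,0,0]
    - [0,0,40,0,0,0,0]
    - [0,0,38,0,0,0,0]
    - [0,0,25,0,0,0,0]
    - [0,0,12,0,0,0,0]
    - [0,0,7,0,0,0,0]
    - [0,0,0,0,0,0,0]
    - [0,0,0,0,0,0,0.5]
    - [0,0,0,0,0,0,1]
    - [0,0,0,0,0,0,1]
    - [0,0,0,0,0,0,1]
    - [0,0,0,0,0,0,1]
    - [0,0,0,0,0,0,1]
    - [0,0,0,0,0,0,1]

```text
t: 19.77
tool_pos: [0.4275, 0.2224, 0.0129]
eef_rot: [3.139, -0.002, 1.327]
force: [-1.0, -0.1, 6.8]
width: 0.0387
finger_force: 63.2
```

Emit:
step_arm:
  targets:
    - [0,0,-10,0,0,0,1]
    - [0,0,-20,0,0,0,1]
    - [0,0,-30,0,0,0,1]
    - [0,0,-30,0,0,0,1]
    - [0,0,-30,0,0,0,1]
    - [0,0,0,0,0,0,1]
    - [0,0,0,0,0,0,1]
    - [0,0,0,0,0,0,1]
    - [0,0,0,0,0,0,1]
    - [0,0,0,0,0,0,1]
    - [0,0,0,0,0,0,1]

```text
t: 20.68
tool_pos: [0.4256, 0.2215, 0.1294]
eef_rot: [-3.139, 0.002, 1.327]
force: [0.7, -0.1, -2.7]
width: 0.0392
finger_force: 62.5
```

```bash
python3 - <<'E'
from h import *
print(forces(12));plan(641,193,129,4)
E
```

```text
(array([-0.069,  0.074, -2.246]), array([0.554, 0.479, 0.426]))
at [426.6 221.9 131.4] yaw 76.0 | turn 1.257 shift [211.9  43.8   2.4] |F [ 0.21 -0.03 -2.29] w 38.8 t 21.3
```

Emit:
step_arm:
  targets:
    - [0,0,30,0,0,0,1]
    - [0,0,35,0,0,0,1]
    - [0,0,30,0,0,0,1]
    - [0,0,15,0,0,0,1]
    - [0,0,7,0,0,0,1]
    - [0,0,0,0,0,0,1]
    - [0,0,0,0,0,0,0]
    - [0,0,0,0,0,0,0]
    - [0,0,0,0,0,0,0]
    - [0,0,0,0,0,0,0]
    - [0,0,-20,0,0,0,0]
    - [0,0,-40,0,0,0,0]
    - [0,0,-40,0,0,0,0]
    - [0,0,-40,0,0,0,0]
    - [0,0,0,0,0,0,0]
    - [0,0,0,0,0,0,0]
    - [0,0,0,0,0,0,0]

```text
t: 22.7
tool_pos: [0.4265, 0.2219, 0.1544]
eef_rot: [3.141, -0.0, 1.327]
force: [0.3, 0.5, -0.7]
width: 0.0858
finger_force: 0.0
```

```bash
python3 - <<'E'
from h import *
prisms();print(forces(4));plan(624,340.3,150,88)
E
```

```text
[497.  30.] 2235 [622.8, 341.6, 59.0, 41.7, 88.6]
[321. 196.] 3258 [426.9, 222.5, 65.6, 40.7, 76.3]
[339. 274.] 2071 [424.0, 138.3, 61.2, 40.7, 85.7]
(array([ 0.432, -0.001, -0.351]), array([0.467, 0.209, 0.491]))
at [425.7 221.5 152.5] yaw 76.0 | turn -0.209 shift [125.6 194.1   2.5] |F [-0.18  0.31  0.35] w 85.4 t 22.9
```

Emit:
step_arm:
  targets:
    - [0,0,0,0,0,-0.105,0]
    - [0,0,0,0,0,-0.104,0]
    - [18,28,0,0,0,0,0.2]
    - [18,28,0,0,0,0,0.2]
    - [18,28,0,0,0,0,0.2]
    - [18,28,0,0,0,0,0.2]
    - [18,28,0,0,0,0,0.2]
    - [18,28,0,0,0,0,0.2]
    - [18,27,0,0,0,0,0.2]
    - [0,0,0,0,0,0,0.2]
    - [0,0,0,0,0,0,0.2]
    - [0,0,0,0,0,0,0.2]

```text
t: 23.95
tool_pos: [0.6251, 0.3406, 0.1526]
eef_rot: [-3.139, 0.002, 1.536]
force: [-0.3, 0.2, -0.3]
width: 0.0684
finger_force: 0.0
```

```bash
python3 - <<'E'
from h import *
prisms();plan(624,340.3,9,88)
E
```

```text
[319. 193.] 3321 [623.8, 344.6, 65.9, 39.9, 87.8]
at [625.  340.6 153.9] yaw 88.0 | turn -0.0 shift [ -0.3  -1.  144.9] |F [-0.21  0.62 -0.67] w 68.3 t 24.0
```

Emit:
step_arm:
  targets:
    - [1,-1,35,0,0,0,0.2]
    - [0,0,40,0,0,0,0.2]
    - [0,0,35,0,0,0,0.2]
    - [0,0,17,0,0,0,0.2]
    - [0,0,11,0,0,0,0.2]
    - [0,0,6,0,0,0,0.2]
    - [0,0,0,0,0,0,0.2]
    - [0,0,0,0,0,0,1]
    - [0,0,0,0,0,0,1]
    - [0,0,0,0,0,0,1]
    - [0,0,0,0,0,0,1]
    - [0,0,0,0,0,0,1]
    - [0,0,0,0,0,0,1]

```text
t: 25.08
tool_pos: [0.6266, 0.3428, 0.0136]
eef_rot: [3.137, -0.002, 1.536]
force: [-0.5, -0.3, 5.8]
width: 0.0391
finger_force: 62.6
```

Emit:
step_arm:
  targets:
    - [0,0,-10,0,0,0,1]
    - [0,0,-20,0,0,0,1]
    - [0,0,-30,0,0,0,1]
    - [0,0,-30,0,0,0,1]
    - [0,0,-30,0,0,0,1]
    - [0,0,0,0,0,0,1]
    - [0,0,0,0,0,0,1]
    - [0,0,0,0,0,0,1]
    - [0,0,0,0,0,0,1]
    - [0,0,0,0,0,0,1]
    - [0,0,0,0,0,0,1]

```text
t: 26.0
tool_pos: [0.624, 0.3416, 0.1279]
eef_rot: [-3.138, 0.002, 1.536]
force: [1.1, 0.3, -0.7]
width: 0.0392
finger_force: 61.8
```

```bash
python3 - <<'E'
from h import *
print(forces(10));plan(640,193,129,4)
E
```

```text
(array([-0.098,  0.011, -0.746]), array([0.501, 0.55 , 0.495]))
at [624.9 342.1 130.4] yaw 88.0 | turn 1.466 shift [  4.7 149.7   1.4] |F [ 0.15  0.74 -0.34] w 39.1 t 26.5
```

Emit:
step_arm:
  targets:
    - [0,0,30,0,0,0,1]
    - [0,0,35,0,0,0,1]
    - [0,0,30,0,0,0,1]
    - [0,0,15,0,0,0,1]
    - [0,0,7,0,0,0,1]
    - [0,0,0,0,0,0,1]
    - [0,0,0,0,0,0,0.2]
    - [0,0,0,0,0,0,0.2]
    - [0,0,0,0,0,0,0.2]
    - [0,0,0,0,0,0,0.2]
    - [0,0,-20,0,0,0,0.2]
    - [0,0,-40,0,0,0,0.2]
    - [0,0,-40,0,0,0,0.2]
    - [0,0,-40,0,0,0,0.2]
    - [0,0,-40,0,0,0,0.2]
    - [0,0,-40,0,0,0,0.2]

```text
t: 27.83
tool_pos: [0.6246, 0.342, 0.2356]
eef_rot: [3.141, -0.0, 1.536]
force: [0.9, 0.0, 0.2]
width: 0.0681
finger_force: 0.0
```

Emit:
step_arm:
  targets:
    - [0,0,0,0,0,0.118,0.2]
    - [0,0,0,0,0,0.118,0.2]
    - [0,0,0,0,0,0.118,0.2]
    - [0,0,0,0,0,0.118,0.2]
    - [0,0,0,0,0,0.118,0.2]
    - [0,0,0,0,0,0.118,0.2]
    - [0,0,0,0,0,0.118,0.2]
    - [0,0,0,0,0,0.118,0.2]
    - [0,0,0,0,0,0.118,0.2]
    - [0,0,0,0,0,0.118,0.2]
    - [0,0,0,0,0,0.118,0.2]
    - [0,0,0,0,0,0.118,0.2]
    - [0,0,0,0,0,0,0.2]
    - [0,0,0,0,0,0,0.2]
    - [0,0,0,0,0,0,0.2]

```text
t: 29.08
tool_pos: [0.6249, 0.342, 0.2333]
eef_rot: [3.142, -0.0, 0.122]
force: [0.4, 0.0, 0.1]
width: 0.0682
finger_force: 0.0
```

```bash
python3 - <<'E'
from h import *
from station import arm
c=arm.capture("top");P=cloud(c);f=c["frame"].astype(int);yel=(f[...,0]>f[...,2]+80)&(f[...,1]>120)
Q=near(P,(180,210,280,292),.06,.085,yel);print("deck",rect(Q),np.median(Q[:,2]))
Q=near(P,(215,230,245,268),.105,.13);print("handle",len(Q),rect(Q) if len(Q)>3 else 0)
plan(427.5,389,200,7)
E
```

```text
deck [424.1, 436.7, 150.5, 103.3, 9.6] 0.07335151468995482
handle 58 [426.2, 389.7, 47.3, 9.4, 11.7]
at [624.9 342.1 233.3] yaw 7.0 | turn -0.0 shift [-190.2  -70.7   33.3] |F [ 0.87 -0.25 -0.35] w 68.5 t 29.1
```

Emit:
step_arm:
  targets:
    - [-32,-12,0,0,0,0,0.2]
    - [-32,-12,0,0,0,0,0.2]
    - [-32,-12,0,0,0,0,0.2]
    - [-32,-12,0,0,0,0,0.2]
    - [-32,-12,0,0,0,0,0.2]
    - [-30,-11,0,0,0,0,0.2]
    - [0,0,20,0,0,0,0.2]
    - [0,0,0,0,0,0,0.2]
    - [0,0,0,0,0,0,0.2]
    - [0,0,0,0,0,0,0.2]
    - [0,0,0,0,0,0,0.2]

```text
t: 30.05
tool_pos: [0.4289, 0.3897, 0.2139]
eef_rot: [-3.141, -0.001, 0.119]
force: [-0.1, 0.1, 0.7]
width: 0.0684
finger_force: 0.0
```

```bash
python3 - <<'E'
from h import *
from station import arm
s=arm.get_state();c=arm.capture("wrist");p,r=s["tool_pos"],s["eef_rot"];np.savez("w4.npz",**c,p=p,r=r);P=wcloud(c,p,r)
cv2.imwrite("pics/w4.png",c["frame"][:,:,::-1])
f=c["frame"].astype(int);yel=(f[...,0]>f[...,2]+80)&(f[...,1]>120);yel[330:]=0
Q=P[yel&(abs(P[...,2]-.074)<.012)];print("deck",rect(Q),np.median(Q[:,2]))
m=(P[...,2]>.108)&(P[...,2]<.13)&(abs(P[...,0]-.43)<.06)&(abs(P[...,1]-.39)<.04)&(f.max(2)<90);Q=P[m];print("handle",len(Q),rect(Q))
plan(428,389,86,7)
E
```

```text
deck [427.3, 392.8, 194.0, 148.7, -82.9] 0.0743476583836069
handle 686 [427.5, 393.1, 49.8, 9.3, 7.0]
at [429.  389.7 213.9] yaw 6.8 | turn -0.004 shift [ -1.    0.6 127.9] |F [-0.49 -0.37 -0.24] w 68.1 t 30.1
```

View pics/w4.png

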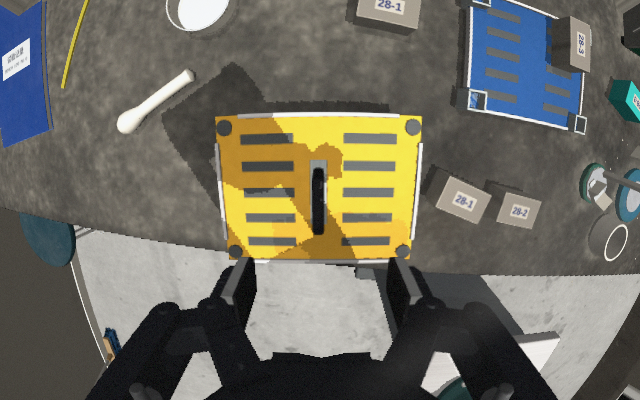

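Frame seen square, handle at (318,200) aligned with the tool. The wrist camera gives its centre as (427.4,393), yaw 7°; the top camera reads y about 3.7 mm low throughout.

Emit:
step_arm:
  targets:
    - [-1,-3,25,0,0,-0.003,0.2]
    - [0,0,35,0,0,0,0.2]
    - [0,0,30,0,0,0,0.2]
    - [0,0,20,0,0,0,0.2]
    - [0,0,12,0,0,0,0.2]
    - [0,0,6,0,0,0,0.2]
    - [0,0,0,0,0,0,0.2]
    - [0,0,0,0,0,0,0.2]
    - [0,0,0,0,0,0,0.6]
    - [0,0,0,0,0,0,1]
    - [0,0,0,0,0,0,1]
    - [0,0,0,0,0,0,1]
    - [0,0,0,0,0,0,1]
    - [0,0,0,0,0,0,1]
    - [0,0,0,0,0,0,1]
    - [0,0,0,0,0,0,1]

```text
t: 31.43
tool_pos: [0.4267, 0.3927, 0.0861]
eef_rot: [-3.141, -0.001, 0.123]
force: [-0.1, -1.1, 5.0]
width: 0.0094
finger_force: 59.3
```

Emit:
step_arm:
  targets:
    - [0,0,-4,0,0,0,1]
    - [0,0,-10,0,0,0,1]
    - [0,0,-20,0,0,0,1]
    - [0,0,-30,0,0,0,1]
    - [0,0,-30,0,0,0,1]
    - [0,0,-10,0,0,0,1]
    - [0,0,0,0,0,0,1]
    - [0,0,0,0,0,0,1]
    - [0,0,0,0,0,0,1]

```text
t: 32.18
tool_pos: [0.4252, 0.3919, 0.1863]
eef_rot: [3.139, 0.005, 0.123]
force: [-0.4, -0.3, -5.2]
width: 0.0093
finger_force: 58.8
```

```bash
python3 - <<'E'
from h import *
from station import arm
print(forces(3),arm.get_state()["eef_rot"]);plan(614,144.5,190,4)
s=arm.get_state();c=arm.capture("wrist");p,r=s["tool_pos"],s["eef_rot"];P=wcloud(c,p,r)
f=c["frame"].astype(int);yel=(f[...,0]>f[...,2]+80)&(f[...,1]>100);yel[330:]=0
Q=P[yel&(abs(P[...,2]-.175)<.03)];print("deck",rect(Q),np.median(Q[:,2]))
# plane tilt
A=np.c_[Q[:,:2],np.ones(len(Q))];print(np.linalg.lstsq(A,Q[:,2],rcond=None)[0])
c=arm.capture("side");cv2.imwrite("pics/s2.png",c["frame"][:,:,::-1])
E
```

```text
(array([-0.556, -0.366, -5.102]), array([0.105, 0.015, 0.051])) [3.13902142 0.00429146 0.12277218]
at [425.4 391.9 186.4] yaw 7.0 | turn 0.053 shift [170.9 260.   -3.6] |F [-0.05  1.26 -5.06] w 9.4 t 32.3
deck [433.0, 393.4, 193.7, 134.6, -82.9] 0.17452924211865622
[-0.00445962 -0.00410457  0.17817018]
```

View pics/s2.png

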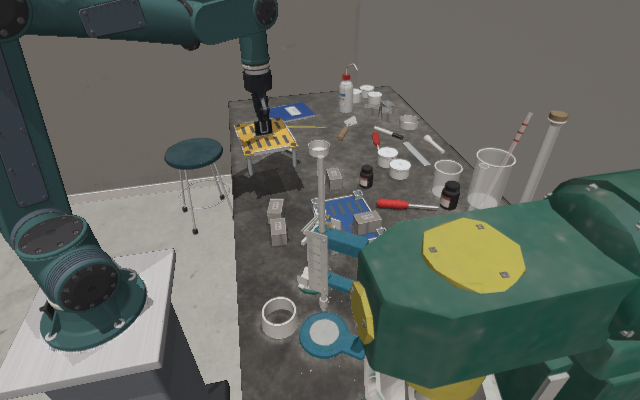

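```bash
python3 - <<'E'
from h import *
c=dict(np.load("w4.npz"));im=c["frame"][:,:,::-1]
cv2.imwrite("pics/w4c.png",cv2.resize(im[0:140,450:600],None,fx=4,fy=4,interpolation=cv2.INTER_CUBIC))
E
```

```text
(no output)
```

View pics/w4c.png

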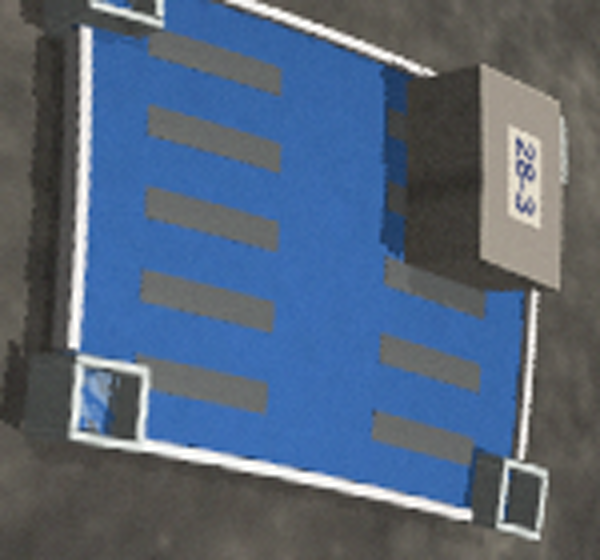

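Emit:
step_arm:
  targets:
    - [0,0,-5,0,0,0.052,1]
    - [17,26,0,0,0,0,1]
    - [17,26,0,0,0,0,1]
    - [17,26,0,0,0,0,1]
    - [17,26,0,0,0,0,1]
    - [17,26,0,0,0,0,1]
    - [17,26,0,0,0,0,1]
    - [17,26,0,0,0,0,1]
    - [17,26,0,0,0,0,1]
    - [17,26,0,0,0,0,1]
    - [17,26,0,0,0,0,1]
    - [0,0,0,0,0,0,1]
    - [0,0,0,0,0,0,1]
    - [0,0,0,0,0,0,1]
    - [0,0,0,0,0,0,1]
    - [0,0,0,0,0,0,1]

```text
t: 33.77
tool_pos: [0.6137, 0.1465, 0.1943]
eef_rot: [-3.141, 0.0, 0.072]
force: [0.5, 0.3, -3.6]
width: 0.0092
finger_force: 59.3
```

Near sockets are at crop (110,401) and (523,499).

```bash
python3 - <<'E'
from h import *
from station import arm
c=dict(np.load("w4.npz"));p,r=c["p"],c["r"]
a=wpix(c,p,r,477.5,100.25,.033);b=wpix(c,p,r,580.75,124.75,.033)
e=a-b;th=np.arctan2(e[1],e[0])-np.pi/2;ctr=(a+b)/2+64*np.array([np.cos(th),np.sin(th)])
print("base from w4",a,b,np.linalg.norm(e),ctr,np.degrees(th))
s=arm.get_state();c=arm.capture("wrist");p,r=s["tool_pos"],s["eef_rot"];P=wcloud(c,p,r)
f=c["frame"].astype(int);yel=(f[...,0]>f[...,2]+80)&(f[...,1]>100);yel[330:]=0
Q=P[yel&(abs(P[...,2]-.182)<.03)];print("deck",rect(Q),np.median(Q[:,2]))
for i in range(3): plan(613.5,144.5,125,4);arm.capture("top")
c2=arm.capture("side");cv2.imwrite("pics/mix.png",np.hstack([cv2.resize(c2["frame"][160:270,280:420],(560,440),interpolation=cv2.INTER_CUBIC)[:,:,::-1]]))
E
```

```text
base from w4 [543.70659467 227.83429407] [555.57006337  51.17553684] 177.0566530729244 [613.49450312 143.7931587 ] 3.8419133766157234
deck [621.2, 147.8, 194.2, 135.3, -85.9] 0.1824247826580811
at [613.8 146.5 194.4] yaw 4.2 | turn 0.003 shift [-0.4  1.9 69.4] |F [-0.13  0.03 -4.57] w 9.2 t 33.8
at [613.8 146.4 194.5] yaw 4.1 | turn 0.003 shift [-0.5  1.9 69.5] |F [ 1.01  1.02 -4.73] w 9.1 t 33.9
at [613.9 146.3 194.5] yaw 4.1 | turn 0.002 shift [-0.5  1.7 69.5] |F [-0.23 -0.7  -4.23] w 9.3 t 33.9
```

View pics/mix.png

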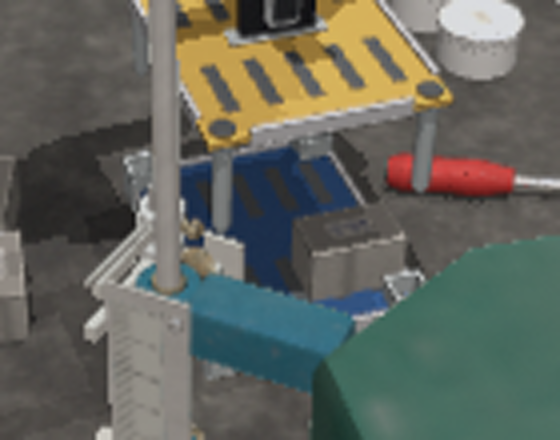

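Emit:
step_arm:
  targets:
    - [-1.4,4,20,0,0,0.004,1]
    - [0,0,25,0,0,0,1]
    - [0,0,15,0,0,0,1]
    - [0,0,8,0,0,0,1]
    - [0,0,0,0,0,0,1]
    - [0,0,0,0,0,0,1]
    - [0,0,0,0,0,0,1]
    - [0,0,0,0,0,0,1]

```text
t: 34.68
tool_pos: [0.6144, 0.1415, 0.1285]
eef_rot: [-3.141, -0.004, 0.067]
force: [0.1, 1.2, -4.6]
width: 0.0095
finger_force: 59.3
```

```bash
python3 - <<'E'
from h import *
from station import arm
s=arm.get_state();c=arm.capture("wrist");p,r=s["tool_pos"],s["eef_rot"];P=wcloud(c,p,r)
f=c["frame"].astype(int);yel=(f[...,0]>f[...,2]+80)&(f[...,1]>100);yel[330:]=0
Q=P[yel&(abs(P[...,2]-p[2]+.012)<.03)];q=rect(Q);print("deck",q,"x centre",q[0]+q[3]/2-74.35,np.median(Q[:,2]))
for i in range(2): plan(612.8,142.4,104,3.85);arm.capture("top")
cv2.imwrite("pics/w5.png",c["frame"][:,:,::-1])
E
```

```text
deck [622.2, 142.8, 194.1, 134.8, -86.2] x centre 615.25 0.11673050557609288
at [614.3 141.4 128.3] yaw 3.8 | turn -0.0 shift [-1.4 -1.1 24.3] |F [-0.49 -0.66 -4.06] w 9.1 t 34.7
at [614.1 141.4 128. ] yaw 3.8 | turn -0.0 shift [-1.2 -1.1 24. ] |F [ 0.32 -0.03 -4.45] w 9.0 t 34.8
```

Emit:
step_arm:
  targets:
    - [-1.2,-1,3,0,0,0,1]
    - [0,0,3,0,0,0,1]
    - [0,0,2,0,0,0,1]
    - [0,0,0,0,0,0,1]
    - [0,0,0,0,0,0,1]
    - [0,0,0,0,0,0,1]

```text
t: 35.33
tool_pos: [0.612, 0.1422, 0.1182]
eef_rot: [3.141, 0.0, 0.067]
force: [0.0, 0.3, -4.6]
width: 0.0091
finger_force: 59.3
```

Emit:
step_arm:
  targets:
    - [0,0,2,0,0,0,1]
    - [0,0,2,0,0,0,1]
    - [0,0,0,0,0,0,1]
    - [0,0,0,0,0,0,1]

```text
t: 35.67
tool_pos: [0.6118, 0.1421, 0.1139]
eef_rot: [3.141, 0.001, 0.067]
force: [0.4, -0.0, -4.3]
width: 0.0092
finger_force: 59.3
```

Feet are 5 mm inside the sockets with no contact force. Going on down.

Emit:
step_arm:
  targets:
    - [0,0,2,0,0,0,1]
    - [0,0,2,0,0,0,1]
    - [0,0,0,0,0,0,1]
    - [0,0,0,0,0,0,1]

```text
t: 36.0
tool_pos: [0.6118, 0.1422, 0.11]
eef_rot: [3.141, 0.001, 0.067]
force: [-0.1, 0.4, -4.7]
width: 0.0091
finger_force: 59.3
```

Emit:
step_arm:
  targets:
    - [0,0,2,0,0,0,1]
    - [0,0,2,0,0,0,1]
    - [0,0,0,0,0,0,1]
    - [0,0,0,0,0,0,1]

```text
t: 36.33
tool_pos: [0.6118, 0.1421, 0.106]
eef_rot: [3.141, 0.001, 0.067]
force: [-0.1, 0.7, -4.4]
width: 0.0093
finger_force: 59.3
```

Emit:
step_arm:
  targets:
    - [0,0,2,0,0,0,1]
    - [0,0,0,0,0,0,1]
    - [0,0,0,0,0,0,1]

```text
t: 36.58
tool_pos: [0.612, 0.1422, 0.1043]
eef_rot: [3.142, -0.0, 0.067]
force: [-0.7, -0.4, -4.0]
width: 0.0089
finger_force: 59.5
```

Emit:
step_arm:
  targets:
    - [0,0,1.5,0,0,0,1]
    - [0,0,0,0,0,0,1]
    - [0,0,0,0,0,0,1]

```text
t: 36.83
tool_pos: [0.612, 0.1422, 0.1041]
eef_rot: [3.141, -0.001, 0.067]
force: [-4.4, -0.3, 2.5]
width: 0.0095
finger_force: 60.3
```

Emit:
step_arm:
  targets:
    - [0,0,1.5,0,0,0,1]
    - [0,0,0,0,0,0,1]
    - [0,0,0,0,0,0,1]

```text
t: 37.08
tool_pos: [0.6121, 0.1422, 0.1041]
eef_rot: [3.141, -0.002, 0.067]
force: [-5.5, -0.7, 6.6]
width: 0.0091
finger_force: 61.4
```

Home is felt: TCP at 104 mm and the force has turned upward. Releasing.

Emit:
step_arm:
  targets:
    - [0,0,-2,0,0,0,0.3]
    - [0,0,0,0,0,0,0.3]
    - [0,0,0,0,0,0,0.3]
    - [0,0,0,0,0,0,0.3]
    - [0,0,-10,0,0,0,0.3]
    - [0,0,-30,0,0,0,0.3]
    - [0,0,-40,0,0,0,0]
    - [0,0,-40,0,0,0,0]
    - [0,0,0,0,0,0,0]
    - [0,0,0,0,0,0,0]
    - [0,0,0,0,0,0,0]

```text
t: 38.0
tool_pos: [0.6121, 0.1422, 0.2239]
eef_rot: [3.142, -0.001, 0.067]
force: [0.1, -0.6, -0.3]
width: 0.0858
finger_force: 0.0
```

```bash
python3 - <<'E'
from h import *
from station import arm
s=arm.get_state();c=arm.capture("wrist");p,r=s["tool_pos"],s["eef_rot"];P=wcloud(c,p,r)
f=c["frame"].astype(int);yel=(f[...,0]>f[...,2]+80)&(f[...,1]>100);yel[330:]=0
Q=P[yel&(abs(P[...,2]-.092)<.015)];print("deck",rect(Q),np.median(Q[:,2]))
A=np.c_[Q[:,:2],np.ones(len(Q))];print("tilt",np.linalg.lstsq(A,Q[:,2],rcond=None)[0][:2])
prisms();plan(626,343.5,200,88);plan(426.5,222.3,200,76)
E
```

```text
deck [612.3, 142.7, 194.4, 150.3, -86.1] 0.09233147504358422
tilt [ 0.00049036 -0.00078783]
[154. 159.] 1560 [624.8, 342.7, 66.2, 40.9, 87.9]
[500. 180.] 1380 [627.1, -78.4, 66.4, 41.1, 73.3]
at [611.2 142.1 221.4] yaw 3.8 | turn -1.469 shift [201.8   7.7  21.4] |F [ 0.02 -0.49 -0.65] w 85.3 t 38.1
at [611.2 142.1 221.4] yaw 3.8 | turn -1.26 shift [  33.2 -198.6   21.4] |F [ 0.02 -0.49 -0.65] w 85.3 t 38.1
```

Emit:
step_arm:
  targets:
    - [0,0,0,0,0,-0.113,0]
    - [0,0,0,0,0,-0.113,0]
    - [0,0,0,0,0,-0.113,0]
    - [0,0,0,0,0,-0.113,0]
    - [0,0,0,0,0,-0.113,0]
    - [0,0,0,0,0,-0.113,0]
    - [0,0,0,0,0,-0.113,0]
    - [0,0,0,0,0,-0.113,0]
    - [0,0,0,0,0,-0.113,0]
    - [0,0,0,0,0,-0.113,0]
    - [0,0,0,0,0,-0.113,0]
    - [0,0,0,0,0,-0.113,0]
    - [0,0,0,0,0,-0.113,0]
    - [33.5,1,0,0,0,0,0.2]
    - [33.5,1,0,0,0,0,0.2]
    - [33.5,1,0,0,0,0,0.2]
    - [33.5,1,0,0,0,0,0.2]
    - [33.5,1,0,0,0,0,0.2]
    - [33.5,1,0,0,0,0,0.2]

```text
t: 39.68
tool_pos: [0.6242, 0.3441, 0.2207]
eef_rot: [-3.138, 0.002, 1.536]
force: [0.3, -0.4, 0.5]
width: 0.0682
finger_force: 0.0
```

Emit:
step_arm:
  targets:
    - [0,0,30,0,0,0,0.2]
    - [0,0,30,0,0,0,0.2]
    - [0,0,0,0,0,0,0.2]
    - [0,0,0,0,0,0,0.2]
    - [0,0,0,0,0,0,0.2]

```text
t: 40.1
tool_pos: [0.6252, 0.3425, 0.1635]
eef_rot: [-3.141, 0.0, 1.535]
force: [0.4, 1.7, 1.0]
width: 0.0685
finger_force: 0.0
```

```bash
python3 - <<'E'
from h import *
prisms();plan(624.5,342.7,9,88)
E
```

```text
[320. 192.] 3006 [624.7, 343.7, 65.0, 40.1, 88.3]
at [625.9 342.7 165.2] yaw 88.0 | turn -0.001 shift [ -0.   -1.4 156.2] |F [ 0.09 -0.35 -0.55] w 68.3 t 40.1
```

Emit:
step_arm:
  targets:
    - [1,-1,35,0,0,0,0.2]
    - [0,0,40,0,0,0,0.2]
    - [0,0,38,0,0,0,0.2]
    - [0,0,22,0,0,0,0.2]
    - [0,0,12,0,0,0,0.2]
    - [0,0,6,0,0,0,0.2]
    - [0,0,0,0,0,0,0.2]
    - [0,0,0,0,0,0,1]
    - [0,0,0,0,0,0,1]
    - [0,0,0,0,0,0,1]
    - [0,0,0,0,0,0,1]
    - [0,0,0,0,0,0,1]
    - [0,0,0,0,0,0,1]

```text
t: 41.23
tool_pos: [0.6261, 0.3448, 0.0141]
eef_rot: [3.136, -0.003, 1.536]
force: [0.2, 0.1, 6.4]
width: 0.039
finger_force: 62.4
```

Emit:
step_arm:
  targets:
    - [0,0,-10,0,0,0,1]
    - [0,0,-25,0,0,0,1]
    - [0,0,-35,0,0,0,1]
    - [0,0,-40,0,0,0,1]
    - [0,0,-40,0,0,0,1]
    - [0,0,-30,0,0,0,1]
    - [0,0,0,0,0,0,1]
    - [0,0,0,0,0,0,1]

```text
t: 41.9
tool_pos: [0.6252, 0.3445, 0.195]
eef_rot: [3.135, -0.003, 1.536]
force: [-0.3, -0.9, -1.4]
width: 0.0391
finger_force: 61.6
```

Emit:
step_arm:
  targets:
    - [0,0,0,0,0,0.113,1]
    - [0,0,0,0,0,0.113,1]
    - [0,0,0,0,0,0.113,1]
    - [0,0,0,0,0,0.113,1]
    - [0,0,0,0,0,0.113,1]
    - [0,0,0,0,0,0.113,1]
    - [0,0,0,0,0,0.113,1]
    - [0,0,0,0,0,0.113,1]
    - [0,0,0,0,0,0.113,1]
    - [0,0,0,0,0,0.113,1]
    - [0,0,0,0,0,0.113,1]
    - [0,0,0,0,0,0.113,1]
    - [0,0,0,0,0,0.113,1]
    - [0,0,0,0,0,0,1]
    - [0,0,0,0,0,0,1]

```text
t: 43.15
tool_pos: [0.6232, 0.3435, 0.1877]
eef_rot: [3.14, 0.004, 0.07]
force: [-0.2, -0.1, -2.0]
width: 0.0393
finger_force: 61.6
```

```bash
python3 - <<'E'
from h import *
print(forces(4));plan(645,195,120,4)
E
```

```text
(array([-0.232, -0.065, -1.209]), array([0.148, 0.116, 0.508]))
at [623.8 343.8 189.6] yaw 3.9 | turn -0.002 shift [ 10.8 149.9  69.6] |F [-0.09 -0.76 -0.86] w 39.0 t 43.4
```

Emit:
step_arm:
  targets:
    - [3,30,0,0,0,0,1]
    - [3,30,0,0,0,0,1]
    - [3,30,0,0,0,0,1]
    - [2,30,0,0,0,0,1]
    - [0,30,0,0,0,0,1]
    - [0,0,0,0,0,0,1]
    - [0,0,0,0,0,0,1]
    - [0,0,25,0,0,0,1]
    - [0,0,30,0,0,0,1]
    - [0,0,15,0,0,0,1]
    - [0,0,8,0,0,0,1]
    - [0,0,0,0,0,0,1]
    - [0,0,0,0,0,0,1]
    - [0,0,0,0,0,0,1]

```text
t: 44.52
tool_pos: [0.6461, 0.1958, 0.1144]
eef_rot: [-3.141, -0.004, 0.068]
force: [0.3, 0.3, -0.4]
width: 0.0388
finger_force: 61.5
```

Emit:
step_arm:
  targets:
    - [0,0,3,0,0,0,1]
    - [0,0,0,0,0,0,1]
    - [0,0,0,0,0,0,1]

```text
t: 44.77
tool_pos: [0.6454, 0.1951, 0.1102]
eef_rot: [-3.141, -0.001, 0.067]
force: [0.6, -0.2, -1.1]
width: 0.0387
finger_force: 61.5
```

Emit:
step_arm:
  targets:
    - [0,0,2,0,0,0,1]
    - [0,0,0,0,0,0,1]
    - [0,0,0,0,0,0,1]

```text
t: 45.02
tool_pos: [0.6449, 0.1949, 0.1071]
eef_rot: [3.141, 0.0, 0.067]
force: [-0.8, -0.1, -1.1]
width: 0.0391
finger_force: 61.5
```

Emit:
step_arm:
  targets:
    - [0,0,2,0,0,0,1]
    - [0,0,0,0,0,0,1]
    - [0,0,0,0,0,0,1]

```text
t: 45.27
tool_pos: [0.6453, 0.195, 0.106]
eef_rot: [3.142, -0.001, 0.067]
force: [-1.1, -0.6, 2.9]
width: 0.0387
finger_force: 61.7
```

Emit:
step_arm:
  targets:
    - [0,0,2,0,0,0,1]
    - [0,0,0,0,0,0,1]
    - [0,0,0,0,0,0,1]

```text
t: 45.52
tool_pos: [0.6454, 0.195, 0.1059]
eef_rot: [3.142, -0.002, 0.067]
force: [-2.1, -0.5, 8.0]
width: 0.0389
finger_force: 62.5
```

Emit:
step_arm:
  targets:
    - [0,0,-1.5,0,0,0,0.35]
    - [0,0,0,0,0,0,0.35]
    - [0,0,0,0,0,0,0.35]
    - [0,0,0,0,0,0,0.35]
    - [0,0,-15,0,0,0,0.35]
    - [0,0,-30,0,0,0,0.35]
    - [0,0,-40,0,0,0,0]
    - [0,0,-30,0,0,0,0]
    - [0,0,0,0,0,0,0]
    - [0,0,0,0,0,0,0]

```text
t: 46.35
tool_pos: [0.6463, 0.1953, 0.2232]
eef_rot: [-3.141, -0.006, 0.067]
force: [-0.5, 0.5, -1.1]
width: 0.0854
finger_force: 0.0
```

```bash
python3 - <<'E'
from h import *
from station import arm
s=arm.get_state();c=arm.capture("wrist");p,r=s["tool_pos"],s["eef_rot"];P=wcloud(c,p,r)
m=(abs(P[...,2]-.132)<.008).astype(np.uint8)
n,l,st,ce=cv2.connectedComponentsWithStats(m)
for i in range(1,n):
    if st[i,4]>800:print(ce[i].round(),rect(P[l==i]))
c=arm.capture("top");Q=near(cloud(c),(270,235,345,268),.03,.05);print(len(Q));P=cloud(c)
m=((P[...,2]>.03)&(P[...,2]<.05)).astype(np.uint8);m[:235]=0;m[268:]=0;m[:,:270]=0;m[:,370:]=0
n,l,st,ce=cv2.connectedComponentsWithStats(m)
for i in range(1,n):
    if st[i,4]>100:print("top",ce[i].round(),rect(P[l==i]))
plan(426.5,222,220,76)
E
```

```text
[321. 207.] [644.5, 195.8, 65.5, 40.5, 4.0]
107
top [285. 248.] [432.0, 237.9, 39.4, 25.6, -12.5]
at [644.6 194.9 218.3] yaw 3.8 | turn -1.26 shift [ -26.4 -218.2   -1.7] |F [-0.42 -0.56 -0.34] w 85.6 t 46.5
```

Prism placed at (644.5,195.8). Next is the one near (426,222).

Emit:
step_arm:
  targets:
    - [0,0,0,0,0,-0.115,0]
    - [0,0,0,0,0,-0.115,0]
    - [0,0,0,0,0,-0.115,0]
    - [0,0,0,0,0,-0.115,0]
    - [0,0,0,0,0,-0.115,0]
    - [0,0,0,0,0,-0.115,0]
    - [0,0,0,0,0,-0.115,0]
    - [0,0,0,0,0,-0.115,0]
    - [0,0,0,0,0,-0.115,0]
    - [0,0,0,0,0,-0.115,0]
    - [0,0,0,0,0,-0.11,0]
    - [-4,-31,0,0,0,0,0]
    - [-4,-31,0,0,0,0,0]
    - [-4,-31,0,0,0,0,0]
    - [-4,-31,0,0,0,0,0]
    - [-4,-31,0,0,0,0,0]
    - [-4,-31,0,0,0,0,0]
    - [-3,-31,0,0,0,0,0]

```text
t: 47.95
tool_pos: [0.4252, 0.2207, 0.2167]
eef_rot: [-3.137, 0.003, 1.326]
force: [0.5, 0.8, 0.3]
width: 0.0853
finger_force: 0.0
```

Emit:
step_arm:
  targets:
    - [0,0,30,0,0,0,0]
    - [0,0,30,0,0,0,0]
    - [0,0,0,0,0,0,0]
    - [0,0,0,0,0,0,0]
    - [0,0,0,0,0,0,0]
    - [0,0,0,0,0,0,0]

```text
t: 48.45
tool_pos: [0.4291, 0.2214, 0.1613]
eef_rot: [3.14, -0.001, 1.326]
force: [0.7, -0.2, 0.1]
width: 0.0857
finger_force: 0.0
```

```bash
python3 - <<'E'
from h import *
prisms();plan(426.5,222.3,9,76)
E
```

```text
[318. 194.] 3057 [427.1, 223.0, 64.0, 40.2, 76.3]
[336. 272.] 2132 [423.7, 136.4, 65.6, 40.4, 85.4]
at [429.2 221.5 161.5] yaw 76.0 | turn -0.0 shift [ 1.000e-01 -2.900e+00  1.525e+02] |F [ 0.61  0.74 -0.32] w 85.3 t 48.5
```

Emit:
step_arm:
  targets:
    - [1,-2,35,0,0,0,0]
    - [0,0,40,0,0,0,0]
    - [0,0,38,0,0,0,0]
    - [0,0,20,0,0,0,0]
    - [0,0,12,0,0,0,0]
    - [0,0,6,0,0,0,0]
    - [0,0,0,0,0,0,0]
    - [0,0,0,0,0,0,0.5]
    - [0,0,0,0,0,0,1]
    - [0,0,0,0,0,0,1]
    - [0,0,0,0,0,0,1]
    - [0,0,0,0,0,0,1]
    - [0,0,0,0,0,0,1]
    - [0,0,0,0,0,0,1]

```text
t: 49.67
tool_pos: [0.4274, 0.2231, 0.0104]
eef_rot: [3.139, -0.002, 1.327]
force: [-0.3, 0.2, 5.8]
width: 0.0388
finger_force: 62.9
```

Emit:
step_arm:
  targets:
    - [0,0,-10,0,0,0,1]
    - [0,0,-25,0,0,0,1]
    - [0,0,-35,0,0,0,1]
    - [0,0,-40,0,0,0,1]
    - [0,0,-40,0,0,0,1]
    - [0,0,-30,0,0,0,1]
    - [0,0,0,0,0,0,1]
    - [0,0,0,0,0,0,1]

```text
t: 50.33
tool_pos: [0.4271, 0.2229, 0.1912]
eef_rot: [3.138, -0.002, 1.327]
force: [-1.1, 0.6, -2.9]
width: 0.0395
finger_force: 62.3
```

Emit:
step_arm:
  targets:
    - [0,0,0,0,0,0.1145,1]
    - [0,0,0,0,0,0.1145,1]
    - [0,0,0,0,0,0.1145,1]
    - [0,0,0,0,0,0.1145,1]
    - [0,0,0,0,0,0.1145,1]
    - [0,0,0,0,0,0.1145,1]
    - [0,0,0,0,0,0.1145,1]
    - [0,0,0,0,0,0.1145,1]
    - [0,0,0,0,0,0.1145,1]
    - [0,0,0,0,0,0.1145,1]
    - [0,0,0,0,0,0.1145,1]
    - [0,0,0,0,0,0,1]
    - [0,0,0,0,0,0,1]

```text
t: 51.42
tool_pos: [0.425, 0.2221, 0.1864]
eef_rot: [3.14, 0.005, 0.07]
force: [0.4, 0.2, -3.1]
width: 0.0389
finger_force: 62.1
```

```bash
python3 - <<'E'
from h import *
print(forces(8));plan(573,190.5,115,4)
E
```

```text
(array([ 0.076, -0.209, -2.091]), array([0.641, 0.315, 0.634]))
at [426.2 222.6 188.8] yaw 3.9 | turn -0.002 shift [144.2  42.3  73.8] |F [-0.33  1.1  -2.5 ] w 39.0 t 51.8
```

Emit:
step_arm:
  targets:
    - [29,8.5,0,0,0,0,1]
    - [29,8.5,0,0,0,0,1]
    - [29,8.5,0,0,0,0,1]
    - [29,8.5,0,0,0,0,1]
    - [28,8,0,0,0,0,1]
    - [0,0,0,0,0,0,1]
    - [0,0,0,0,0,0,1]
    - [0,0,25,0,0,0,1]
    - [0,0,30,0,0,0,1]
    - [0,0,13,0,0,0,1]
    - [0,0,7,0,0,0,1]
    - [0,0,0,0,0,0,1]
    - [0,0,0,0,0,0,1]
    - [0,0,0,0,0,0,1]

```text
t: 52.98
tool_pos: [0.5737, 0.1908, 0.1161]
eef_rot: [-3.141, -0.004, 0.068]
force: [0.1, 0.4, -1.9]
width: 0.039
finger_force: 62.0
```

Emit:
step_arm:
  targets:
    - [0,0,4,0,0,0,1]
    - [0,0,0,0,0,0,1]
    - [0,0,0,0,0,0,1]

```text
t: 53.23
tool_pos: [0.5729, 0.1905, 0.1104]
eef_rot: [-3.142, -0.001, 0.067]
force: [0.1, 0.5, -2.6]
width: 0.0389
finger_force: 62.0
```

Emit:
step_arm:
  targets:
    - [0,0,3,0,0,0,1]
    - [0,0,0,0,0,0,1]
    - [0,0,0,0,0,0,1]

```text
t: 53.48
tool_pos: [0.5725, 0.1903, 0.1065]
eef_rot: [3.141, 0.001, 0.067]
force: [0.2, 0.8, -1.8]
width: 0.039
finger_force: 62.0
```

Emit:
step_arm:
  targets:
    - [0,0,2,0,0,0,1]
    - [0,0,0,0,0,0,1]
    - [0,0,0,0,0,0,1]

```text
t: 53.73
tool_pos: [0.5726, 0.1904, 0.1045]
eef_rot: [3.141, 0.0, 0.067]
force: [-0.8, 0.5, -2.7]
width: 0.039
finger_force: 62.0
```

Emit:
step_arm:
  targets:
    - [0,0,2,0,0,0,1]
    - [0,0,0,0,0,0,1]
    - [0,0,0,0,0,0,1]

```text
t: 53.98
tool_pos: [0.5727, 0.1904, 0.1027]
eef_rot: [3.141, 0.0, 0.067]
force: [-0.8, 0.3, -2.8]
width: 0.0388
finger_force: 62.3
```

Emit:
step_arm:
  targets:
    - [0,0,1.5,0,0,0,1]
    - [0,0,0,0,0,0,1]
    - [0,0,0,0,0,0,1]

```text
t: 54.23
tool_pos: [0.5728, 0.1905, 0.1024]
eef_rot: [3.142, -0.001, 0.067]
force: [-2.7, 0.1, 3.4]
width: 0.0393
finger_force: 62.6
```

Emit:
step_arm:
  targets:
    - [0,0,1,0,0,0,1]
    - [0,0,0,0,0,0,1]
    - [0,0,0,0,0,0,1]

```text
t: 54.48
tool_pos: [0.5729, 0.1905, 0.1024]
eef_rot: [-3.142, -0.001, 0.067]
force: [-4.2, -0.2, 7.8]
width: 0.0392
finger_force: 63.5
```

Emit:
step_arm:
  targets:
    - [0,0,-1.5,0,0,0,0.35]
    - [0,0,0,0,0,0,0.35]
    - [0,0,0,0,0,0,0.35]
    - [0,0,0,0,0,0,0.35]
    - [0,0,-15,0,0,0,0.35]
    - [0,0,-30,0,0,0,0.35]
    - [0,0,-40,0,0,0,0]
    - [0,0,-35,0,0,0,0]
    - [0,0,0,0,0,0,0]
    - [0,0,0,0,0,0,0]

```text
t: 55.32
tool_pos: [0.5744, 0.1908, 0.2255]
eef_rot: [-3.14, -0.007, 0.067]
force: [-0.0, -0.1, -0.7]
width: 0.0854
finger_force: 0.0
```

Emit:
step_arm:
  targets:
    - [0,0,0,0,0,-0.119,0]
    - [0,0,0,0,0,-0.119,0]
    - [0,0,0,0,0,-0.119,0]
    - [0,0,0,0,0,-0.119,0]
    - [0,0,0,0,0,-0.119,0]
    - [0,0,0,0,0,-0.119,0]
    - [0,0,0,0,0,-0.119,0]
    - [0,0,0,0,0,-0.119,0]
    - [0,0,0,0,0,-0.119,0]
    - [0,0,0,0,0,-0.119,0]
    - [0,0,0,0,0,-0.119,0]
    - [0,0,0,0,0,-0.119,0]
    - [0,0,0,0,0,0,0]
    - [0,0,0,0,0,0,0]

```text
t: 56.48
tool_pos: [0.5721, 0.1903, 0.2198]
eef_rot: [-3.139, 0.001, 1.492]
force: [1.0, -0.5, 0.3]
width: 0.0854
finger_force: 0.0
```

```bash
python3 - <<'E'
from h import *
from station import arm
s=arm.get_state();c=arm.capture("wrist");p,r=s["tool_pos"],s["eef_rot"];P=wcloud(c,p,r)
m=(abs(P[...,2]-.132)<.008).astype(np.uint8)
n,l,st,ce=cv2.connectedComponentsWithStats(m)
for i in range(1,n):
    if st[i,4]>800:print(ce[i].round(),rect(P[l==i]))
prisms();plan(424,136,160,85.5)
E
```

```text
[407. 194.] [643.8, 195.9, 65.7, 41.5, 3.7]
[321. 206.] [572.0, 191.5, 65.5, 40.9, 3.6]
[372. 256.] [612.3, 143.5, 50.3, 11.0, 3.5]
[203. 232.] 1564 [424.4, 135.5, 65.6, 41.1, 85.6]
at [572.4 190.3 220.6] yaw 85.5 | turn 0.001 shift [ -65.8 -143.7   60.6] |F [-0.58 -0.49  0.73] w 85.5 t 56.6
```

Emit:
step_arm:
  targets:
    - [-13,-29,0,0,0,0,0]
    - [-13,-29,0,0,0,0,0]
    - [-13,-29,0,0,0,0,0]
    - [-13,-29,0,0,0,0,0]
    - [-14,-28,0,0,0,0,0]
    - [0,0,30,0,0,0,0]
    - [0,0,30,0,0,0,0]
    - [0,0,0,0,0,0,0]
    - [0,0,0,0,0,0,0]
    - [0,0,0,0,0,0,0]
    - [0,0,0,0,0,0,0]

```text
t: 57.5
tool_pos: [0.4257, 0.1358, 0.1639]
eef_rot: [3.138, -0.001, 1.495]
force: [1.3, 0.3, 0.6]
width: 0.086
finger_force: 0.0
```

```bash
python3 - <<'E'
from h import *
prisms();plan(424,135.5,9,85.5)
E
```

```text
[318. 194.] 3026 [423.8, 135.9, 64.8, 40.2, 86.1]
at [425.7 135.8 164. ] yaw 85.7 | turn 0.003 shift [ -0.4  -1.7 155. ] |F [ 0.36 -0.6  -0.16] w 85.9 t 57.5
```

Emit:
step_arm:
  targets:
    - [0,-1.5,35,0,0,0,0]
    - [0,0,40,0,0,0,0]
    - [0,0,38,0,0,0,0]
    - [0,0,23,0,0,0,0]
    - [0,0,12,0,0,0,0]
    - [0,0,6,0,0,0,0]
    - [0,0,0,0,0,0,0]
    - [0,0,0,0,0,0,0.5]
    - [0,0,0,0,0,0,1]
    - [0,0,0,0,0,0,1]
    - [0,0,0,0,0,0,1]
    - [0,0,0,0,0,0,1]
    - [0,0,0,0,0,0,1]
    - [0,0,0,0,0,0,1]

```text
t: 58.72
tool_pos: [0.4239, 0.1359, 0.0094]
eef_rot: [3.139, -0.001, 1.495]
force: [-0.5, 0.3, 6.3]
width: 0.0394
finger_force: 62.8
```

Emit:
step_arm:
  targets:
    - [0,0,-10,0,0,0,1]
    - [0,0,-25,0,0,0,1]
    - [0,0,-35,0,0,0,1]
    - [0,0,-40,0,0,0,1]
    - [0,0,-40,0,0,0,1]
    - [0,0,-30,0,0,0,1]
    - [0,0,0,0,0,0,1]
    - [0,0,0,0,0,0,1]

```text
t: 59.38
tool_pos: [0.4235, 0.1357, 0.1901]
eef_rot: [3.137, -0.001, 1.495]
force: [-1.0, 0.0, -3.7]
width: 0.0391
finger_force: 62.2
```

Emit:
step_arm:
  targets:
    - [0,0,0,0,0,0.119,1]
    - [0,0,0,0,0,0.119,1]
    - [0,0,0,0,0,0.119,1]
    - [0,0,0,0,0,0.119,1]
    - [0,0,0,0,0,0.119,1]
    - [0,0,0,0,0,0.119,1]
    - [0,0,0,0,0,0.119,1]
    - [0,0,0,0,0,0.119,1]
    - [0,0,0,0,0,0.119,1]
    - [0,0,0,0,0,0.119,1]
    - [0,0,0,0,0,0.119,1]
    - [0,0,0,0,0,0.119,1]
    - [0,0,0,0,0,0,1]
    - [0,0,0,0,0,0,1]

```text
t: 60.55
tool_pos: [0.4214, 0.1353, 0.1856]
eef_rot: [3.141, 0.004, 0.07]
force: [-0.8, -0.2, -2.1]
width: 0.0391
finger_force: 61.9
```

```bash
python3 - <<'E'
from h import *
print(forces(8));plan(580,90.5,115,4)
E
```

```text
(array([-0.043, -0.201, -2.246]), array([0.664, 0.524, 0.497]))
at [422.6 135.6 187.8] yaw 3.9 | turn -0.002 shift [153.8  56.   72.8] |F [ 0.12  0.   -2.42] w 38.9 t 61.0
```

Emit:
step_arm:
  targets:
    - [31,11,0,0,0,0,1]
    - [31,11,0,0,0,0,1]
    - [31,11,0,0,0,0,1]
    - [31,11,0,0,0,0,1]
    - [29,11.5,0,0,0,0,1]
    - [0,0,0,0,0,0,1]
    - [0,0,0,0,0,0,1]
    - [0,0,25,0,0,0,1]
    - [0,0,30,0,0,0,1]
    - [0,0,14,0,0,0,1]
    - [0,0,7,0,0,0,1]
    - [0,0,4,0,0,0,1]
    - [0,0,0,0,0,0,1]
    - [0,0,0,0,0,0,1]
    - [0,0,0,0,0,0,1]

```text
t: 62.2
tool_pos: [0.58, 0.0907, 0.1099]
eef_rot: [3.141, -0.004, 0.068]
force: [-0.0, -0.5, -1.6]
width: 0.0391
finger_force: 61.9
```

Emit:
step_arm:
  targets:
    - [0,0,3,0,0,0,1]
    - [0,0,0,0,0,0,1]
    - [0,0,0,0,0,0,1]

```text
t: 62.45
tool_pos: [0.5792, 0.0905, 0.1051]
eef_rot: [3.141, -0.0, 0.067]
force: [0.1, 0.5, -2.7]
width: 0.0389
finger_force: 61.9
```

Emit:
step_arm:
  targets:
    - [0,0,2,0,0,0,1]
    - [0,0,0,0,0,0,1]
    - [0,0,0,0,0,0,1]

```text
t: 62.7
tool_pos: [0.5789, 0.0904, 0.1026]
eef_rot: [3.142, 0.0, 0.067]
force: [0.0, 0.0, -2.6]
width: 0.0394
finger_force: 61.9
```

Emit:
step_arm:
  targets:
    - [0,0,1,0,0,0,1]
    - [0,0,0,0,0,0,1]
    - [0,0,0,0,0,0,1]

```text
t: 62.95
tool_pos: [0.579, 0.0905, 0.1017]
eef_rot: [3.142, 0.0, 0.067]
force: [-0.0, -0.1, -2.3]
width: 0.0392
finger_force: 61.9
```

Emit:
step_arm:
  targets:
    - [0,0,1,0,0,0,1]
    - [0,0,0,0,0,0,1]
    - [0,0,0,0,0,0,1]

```text
t: 63.2
tool_pos: [0.5791, 0.0904, 0.1014]
eef_rot: [3.141, -0.001, 0.067]
force: [-1.6, 0.1, 1.3]
width: 0.0393
finger_force: 62.2
```

Emit:
step_arm:
  targets:
    - [0,0,1,0,0,0,1]
    - [0,0,0,0,0,0,1]
    - [0,0,0,0,0,0,1]

```text
t: 63.45
tool_pos: [0.5792, 0.0905, 0.1014]
eef_rot: [3.141, -0.001, 0.067]
force: [-3.8, -1.4, 5.6]
width: 0.0386
finger_force: 63.0
```

Emit:
step_arm:
  targets:
    - [0,0,-1.5,0,0,0,0.35]
    - [0,0,0,0,0,0,0.35]
    - [0,0,0,0,0,0,0.35]
    - [0,0,0,0,0,0,0.35]
    - [0,0,-15,0,0,0,0.35]
    - [0,0,-30,0,0,0,0.35]
    - [0,0,-40,0,0,0,0]
    - [0,0,-40,0,0,0,0]
    - [-20,0,0,0,0,0,0]
    - [-30,0,0,0,0,0,0]
    - [0,0,0,0,0,0,0]
    - [0,0,0,0,0,0,0]
    - [0,0,0,0,0,0,0]

```text
t: 64.53
tool_pos: [0.5295, 0.0871, 0.2262]
eef_rot: [3.141, -0.001, 0.067]
force: [1.0, -0.3, 0.0]
width: 0.0856
finger_force: 0.0
```

```bash
python3 - <<'E'
from h import *
from station import arm
s=arm.get_state();c=arm.capture("wrist");p,r=s["tool_pos"],s["eef_rot"];P=wcloud(c,p,r)
m=(abs(P[...,2]-.132)<.008).astype(np.uint8)
n,l,st,ce=cv2.connectedComponentsWithStats(m)
for i in range(1,n):
    if st[i,4]>800:print(ce[i].round(),rect(P[l==i]),np.median(P[l==i][:,2]))
f=c["frame"].astype(int);yel=(f[...,0]>f[...,2]+80)&(f[...,1]>100);yel[330:]=0
Q=P[yel&(abs(P[...,2]-.092)<.015)];print("deck",rect(Q),np.median(Q[:,2]));A=np.c_[Q[:,:2],np.ones(len(Q))];print(np.linalg.lstsq(A,Q[:,2],rcond=None)[0][:2])
cv2.imwrite("pics/fin.png",c["frame"][:,:,::-1]);print(s["qd"].round(4),s["t"])
E
```

```text
[197.  61.] [643.3, 195.5, 65.0, 41.5, 4.1] 0.1322706743541483
[257.  99.] [611.9, 142.9, 50.0, 11.0, 3.5] 0.13659733463550805
[321. 144.] [579.0, 91.2, 64.1, 40.2, 3.9] 0.13238914366586205
[200. 148.] [571.7, 190.9, 64.7, 41.2, 4.0] 0.13224847418939306
deck [612.5, 143.2, 194.7, 149.6, -86.2] 0.09231966128587138
[ 0.00075632 -0.00094576]
[-0.0002  0.0212 -0.0196  0.0005  0.0023  0.    ] 64.5333
```

View pics/fin.png

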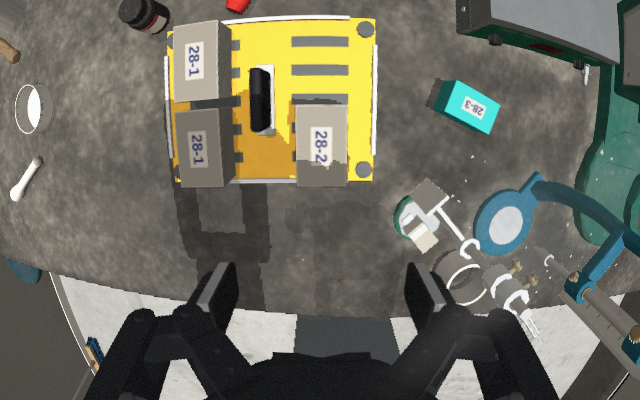

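All three lighter prisms lie on the yellow deck, at (203,61), (200,148) and (321,144), and the frame is level and home. Handing in.

```bash
python3 -c "
from station import arm
print(arm.hand_in())"
```

```text
the job is handed in; nothing more can be done
None
```

The job is handed in with no verdict returned: the ~320 g prism is on the base, the yellow frame is home in its sockets, and the other three (~80, ~230 and ~240 g) are on its deck.

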